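Pack the travel canister on the dresser

ROBOT

A 7-joint arm with a two-finger parallel gripper is mounted at the origin on the work surface. World frame = base frame: x ahead of the robot, y to its left, z up, the work surface at z = 0. Lengths are in m, angles in degrees, forces in N, time in s.
With the tool pointing down it reaches from about 0.425 to 0.975 m from the base axis. Payload 16.7 kg.
Tool frame: the origin (TCP) lies at the very end of the fingers, on their centre line; the grasp point (between the pads) lies 19 mm behind it; z points along the fingers, y is the line along which they close (so a half turn about z gives the same grasp; the last joint's range is limited). The gripper opens to 85 mm and grips with 20 to 120 N. Pads are 22 mm wide; open, the fingers measure 114 mm over their backs; the gripper's body (76 mm by 85 mm) begins 54 mm behind the grasp point. The pads swing forward as they close: fully open they stand 13 mm farther back than shut.
Start: joints at [56.522, 24.414, 4.234, 92.017, -1.954, 63.644, -3.845], TCP at [0.284, -0.612, 0.21] pointing down, gripper open.
Joint ranges: [-163.25, 163.25], [-28.42, 122.38], [-70.27, 78.77], [12.13, 141.07], [-58.53, 238.53], [9.26, 117.41], [-156.51, 156.51]. Speed limits (degrees/s): [108.29, 108.29, 136.94, 136.94, 172.46, 172.46, 172.46].

INTERFACE

Orientations are given as a 3x3 rotation matrix whose columns are the frame's x, y, z axes.
In Python, from rig import * gives the robot as it stands.
- The arm moves only by the shell command python3 -m handwheel 'ROWS'. ROWS is JSON, one flat list of numbers, 5 for each row, row after row: the shift along the world's x, y, z in m, then the turn about the world's z in degrees, then the closure in counts, from 0 (fully open) to 255 (shut). A call has 1 to 12 rows; each row shifts and turns the commanded pose from where the row before left it; what a row does not reach is not made up. A row lasts 1/12 s, in which the tool goes at most 41.7 mm and 7.16 degrees, less where a joint would pass 70% of its speed; a pose out of reach is approached as far as the arm can. A call is refused whole if a number of a shift passes 0.0417 or a number of a turn 7.16, either way. A call with a gripper value outside its range is refused whole. The fingers move at their own pace and stop on an object; the grip force is fixed at half the most. Time passes only in rows, so rows that do not move let the fingers close. It gives the time, the measured TCP pose, the force, the opening and the grip force at its end, in the units of the state.
- observe(): the state, without advancing time (a new reading comes with each control period).
- camera(name): name is "scene" or "side" or "wrist"; returns a dict with "img" (384x512x3 uint8, blue, green, red), "K" (3x3 intrinsics, pixels), "R" (3x3) and "t" (3): a world point X has camera coordinates R X + t. Camera axes: x right, y down, z forward; pixel columns grow to the right and rows downward; lengths in m; the calibration is good to about 2 mm. A picture is of the moment at which its call begins. There is no depth.
- sign_off(): hands the job in; it is judged then, once.
The state is a dict: "t": time; "q": joint angles; "qd": joint speeds; "effort": joint torques, N m; "position": TCP position; "ee_rot": TCP orientation; "contact_force": force on the tool from outside, world axes, zero at the start; "ft_torque": the same for the moment, N m; "gripper_width": opening from 0.0 (shut) to 1.0 (fully open); "grasp_force": force on a finger pad.
Only numpy, scipy, OpenCV 4.12 (cv2) and the standard library are available. Lean on these libraries where they do the work, as an engineer would, in place of code of your own. Each camera call takes 0.05 s, during which the arm holds its last target. There are 200 camera calls.

TASK

Pack the toiletries for the trip: unlock the travel canister and take its lid off, screw the twist cap of every bottle in the pine block fully home and stand all the bottles upright in the canister, then put the lid back on, lugs through the slots, press it down and turn it clockwise a quarter turn to its stop, so that it is locked again. Never let a bottle tip over, and leave the other things on the tray where they are.

Things in the scene. Friction and masses are not known exactly. Their poses are not given: they have to be found in the camera images.
- tray: round white resin tray with a rattan edge, 378 mm across, fixed; origin under its centre; its floor is 8 mm up, its edge 24 mm
- block: square pine holder block, 150 x 150 x 32 mm, fixed on the tray; origin under its centre. It has four square wells, 40 mm wide and 24 mm deep, centred 34 mm either way along its x and y; a bottle standing in a well cannot turn by more than a few degrees
- bottle1_mid (a point): travel bottle of amber glass: square body 36 x 36 mm, 60 mm tall, black ribbed twist cap on top, 90 mm tall in all with the cap home, about 110 g. This point is on its axis 45 mm above its foot, z up along the bottle. Starts standing in one of the wells. Absent (None) in some starts
- cap1 (a joint): captive round twist cap of bottle1, 30 mm across, 24 mm tall, its underside 66 mm and top 90 mm above the bottle's foot when home. Rad: 0 = screwed fully home (hard stop), grows counter-clockwise seen from above as it opens and rises 0.8 mm per rad, to 5.6; it never comes off. It turns with 0.02 N m, stays where it is left, and the bottle can be lifted by it
- bottle2_mid (a point): another bottle, the same as bottle1; point on its axis 45 mm above its foot
- cap2 (a joint): the same cap on bottle2
- bottle3_mid (a point): another bottle, the same as bottle1; point on its axis 45 mm above its foot
- cap3 (a joint): the same cap on bottle3
- bottle4_mid (a point): another bottle, the same as bottle1; point on its axis 45 mm above its foot
- cap4 (a joint): the same cap on bottle4
- pot: lower part of the aluminium travel canister, fixed: 172 mm across outside, inner floor 5 mm up, wall 55 mm high; origin under its centre. Inside it is 164 mm across, but its rim flange (top 55 mm, underside 50 mm above the origin) reaches inwards to radius 72 mm. Bottles placed with their axis 30 to 40 mm from the pot's fit under the lid
- pot_slot (a point): middle of one entry slot for a lug: the rim flange is cut right through, 34 mm wide, on the pot's +x side, 77 mm from its axis and 55 mm above its origin; the same slot is on the -x side. Axes as the pot's
- pot_seal (a point): centre of the springy black ring seal round the rim, its top 61 mm above the pot's origin. It yields downwards up to 6 mm: 5 N to start, 8 N at the bottom
- lid_grip (a point): domed aluminium canister lid, 174 mm across its brim, 98 mm tall, about 260 g, locked on the pot at the start. This point is the centre of the wooden bar handle on its top (74 mm long along the lid's x, 18 mm wide along its y, 34 mm tall), 81 mm above the lid's underside, 17 mm above the dome's top. Axes as the lid's, z up. Things up to 95 mm tall in the pot clear it
- lid_lug (a point): one of the lid's two lugs, on its +x side (the other on -x), in line with the handle; dark marks on the brim show them. 26 mm wide, 5 mm thick, reaching to 78 mm from the axis, at the foot of a neck 138 mm across that goes into the pot. This point: 72 mm from the axis, mid-lug, 78.5 mm below the handle centre. The brim's underside is 67 mm below the handle centre
- dish: white porcelain ring dish, 84 mm across, on the tray; leave alone
- bowl: grey silicone hair-tie bowl, 88 mm across, on the tray; leave alone
- trinket: small blue ceramic lidded box, 58 mm across, 51 mm tall, on the tray; leave alone
- tweezers: steel tweezers, 95 mm long, on the tray; leave alone
- hook: fallen brass coat hook, 60 mm long, on the tray; leave alone
- gasket (a joint): seal pressed down, m: 0 free, 0.006 fully. Lugs in the slots, the brim meets it with the handle centre 128 mm above the pot's origin; press 3 to 5 mm more so that the lugs pass below the flange, and turn the lid clockwise from above a quarter turn to the stop (handle along the pot's y; it cannot turn the other way). Let go, it lifts until the lugs bear: 126 mm. Unlock by the reverse
Mind the look-alikes: they are no part of the job. Leave any red or yellow look-alike of the part that bears lid_grip alone.

How it is judged (in metres and radians):
On the way, in this order (a step that is already met when the one before it is completed fails the run):
1. the lid is off the pot (horizontal distance between lid_grip and pot above 0.15 m), for 0.2 s.
2. every bottle stands upright in the pot with its cap screwed fully home (value of joint each of cap1, cap2, cap3, cap4 below 0.2 rad and horizontal distance between each of bottle1_mid, bottle2_mid, bottle3_mid, bottle4_mid and pot below 0.055 m and z of each of bottle1_mid, bottle2_mid, bottle3_mid, bottle4_mid in the frame of pot below 0.056 m and angle between each of bottle1_mid, bottle2_mid, bottle3_mid, bottle4_mid's own z axis and vertical below 0.15 rad), for 0.2 s.
3. the lid is seated on the pot and turned to its stop (angle between the x axis of lid_grip and the y axis of pot, either way round below 0.25 rad and z of lid_grip in the frame of pot between 0.12 and 0.1285 m and horizontal distance between lid_grip and pot below 0.008 m and angle between lid_grip's own z axis and vertical below 0.05 rad), for 0.2 s.
At the end, for the whole second after the job is handed in: every bottle upright (0.15 rad) on the pot's floor, cap within 0.2 rad of home; lid level (0.05 rad), centred within 8 mm, handle centre 120 to 128.5 mm above the pot's origin, handle along the pot's y within 0.25 rad; lid at rest (all of step 2 and all of step 3 and linear speed of lid below 0.02 m/s); the robot touches nothing.
It fails at once if a bottle tips over (more than 0.6 rad) (angle between any of bottle1_mid, bottle2_mid, bottle3_mid, bottle4_mid's own z axis and vertical above 0.6 rad).
It fails at once if a thing on the tray other than the bottles is moved more than 30 mm (distance of any of dish, bowl, trinket, tweezers, hook from where it was at the start of the episode above 0.03 m).
Of bottle1, bottle2, bottle3, bottle4 only 2 to 3 are there at a start; the rules pass over those that are not, and their reading is None.
At some moment in a run one of lid may be knocked a few centimetres aside while the robot is not near it.
It also fails if it takes over 210 s, if anything falls off the work surface, if the arm or the gripper's body presses on something with over 40 N, if the wrist force passes 120 N, or if a joint passes its speed limit or range.

## Working session

There is one attempt and no reset: what is moved stays moved. The work goes in short steps, Python scripts to look and compute and a shell command to move; the robot and the scene stay as the last step left them, time stands still between calls to the robot, and variables do not carry over. Pictures are saved under pics/ and viewed, at most 14 in all, crops included, and the job is handed in when it is done.

```bash
ls; mkdir -p pics; cat > h.py <<'E'
from rig import *
import numpy as np, cv2
def snap(n,f):
    c=camera(n); cv2.imwrite(f'pics/{f}.png',c['img']); np.savez(f'pics/{f}.npz',**{k:np.array(c[k]) for k in 'KRt'},img=c['img']); return c
def px(c,u,v,z):
    K,R,t=[np.array(c[k]) for k in 'KRt']; d=R.T@np.linalg.inv(K)@[u,v,1]; o=-R.T@t.ravel(); return o+d*(z-o[2])/d[2]
def pj(c,X):
    p=np.array(c['R'])@np.array(X)+np.array(c['t']).ravel(); p=np.array(c['K'])@p; return p[:2]/p[2]
def ld(f): return dict(np.load(f'pics/{f}.npz'))
def st():
    s=observe(); print(s['t'],np.round(s['position'],4),np.round(s['ee_rot'],3).tolist(),np.round(s['contact_force'],1),s['gripper_width'],s['grasp_force'],np.round(s['q'],1))
E
python3 - <<'E'
from h import *
st()
a=snap('scene','s0');b=snap('side','d0');c=snap('wrist','w0')
for x in (a,b,c): print(np.round(-np.array(x['R']).T@np.array(x['t']).ravel(),3))
cv2.imwrite('pics/m0.png',np.hstack([cv2.resize(a['img'],(400,300)),cv2.resize(b['img'],(400,300))]))
E
```

```text
pics
0.0 [ 0.2841 -0.6118  0.2097] [[0.907, 0.421, -0.001], [0.421, -0.907, 0.001], [-0.0, -0.001, -1.0]] [-1.  -0.4 -0.1] 0.9998046324100772 0.0 [56.5 24.4  4.2 92.1 -2.  63.6 -3.8]
[1.319 0.368 0.729]
[0.241 0.759 0.848]
[ 0.358 -0.578  0.373]
```

View pics/s0.png

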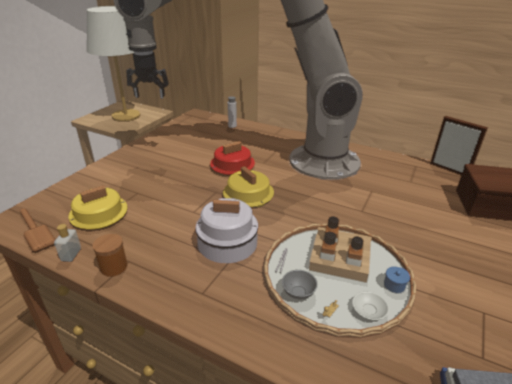

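View pics/d0.png

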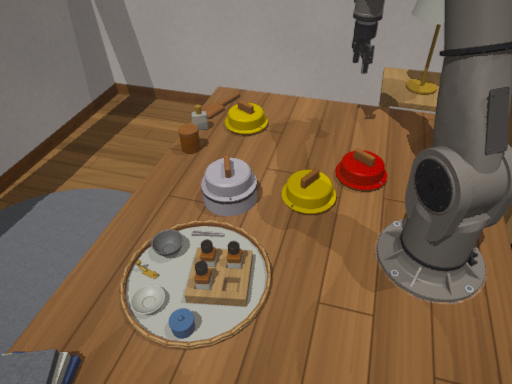

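The silver canister (scene 227,228; side 229,185) is the real one. The red lid (scene 232,158) and the yellow lids (248,187 and 98,207) are look-alikes. Three bottles stand in the block. I'll enlarge the canister and the block to confirm.

```bash
python3 - <<'E'
from h import *
a=ld('s0')['img'];b=ld('d0')['img']
r=lambda im,x,y,w,h:cv2.resize(im[y:y+h,x:x+w],(400,300),interpolation=cv2.INTER_CUBIC)
cv2.imwrite('pics/m1.png',np.vstack([np.hstack([r(a,180,185,100,75),r(b,180,145,100,75)]),np.hstack([r(a,290,210,100,75),r(b,170,230,100,75)])]))
E
```

```text
(no output)
```

View pics/m1.png

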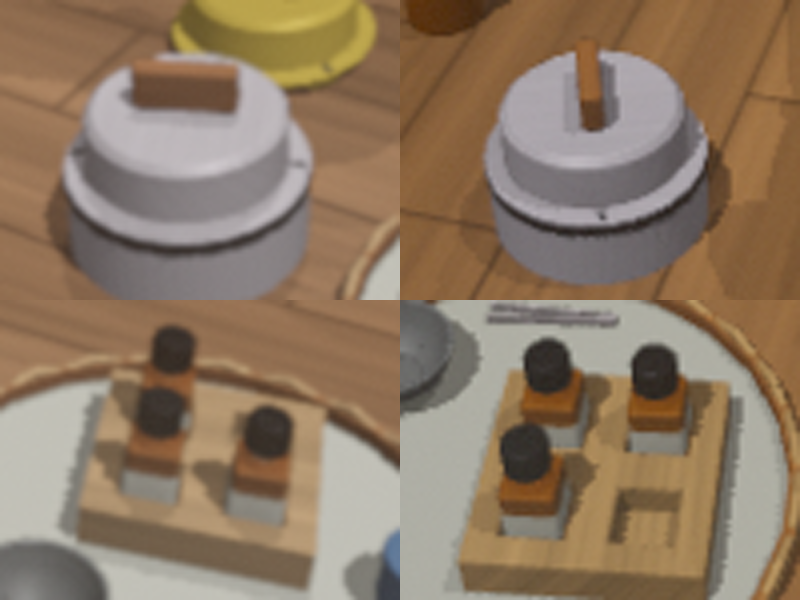

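The crop confirms the silver lid: bar handle, dark lug marks, standing on the pot. The three capped bottles are visible and one well is empty.

```bash
python3 - <<'E'
from h import *
a=ld('s0');b=ld('d0')
def tri(p,q):
    A=[];B=[]
    for c,(u,v) in((a,p),(b,q)):
        P=c['K']@np.c_[c['R'],c['t'].ravel()]; A+= [u*P[2]-P[0],v*P[2]-P[1]]
    A=np.array(A);return np.linalg.lstsq(A[:,:3],-A[:,3],rcond=None)[0]
r=lambda x:np.round(x,4)
print('handle',r(px(a,226.25,202.5,.143)),r(px(b,227,162.5,.143)),r(tri((226.25,202.5),(227,162.5))))
print('lugs',r(px(a,200,223,.062)),r(px(a,255,225.75,.062)),r(px(b,230.5,198.75,.062)))
S=[(173,337),(161,398),(268,418)];D=[(547,350),(655,355),(527,437)]
S=[(290+x/4,210+(y-300)/4) for x,y in S];D=[(170+(x-400)/4,230+(y-300)/4) for x,y in D]
for p in S:print('capS',r(px(a,*p,.108)))
for p in D:print('capD',r(px(b,*p,.108)))
# yellow near lid, red
print('yel',r(px(a,248,180,.1)),'red',r(px(a,232,152,.1)),'tray',r(px(a,338,277,.02)))
E
```

```text
handle [ 0.6123 -0.0823  0.143 ] [ 0.6028 -0.0797  0.143 ] [ 0.6057 -0.0865  0.1374]
lugs [ 0.637  -0.1572  0.062 ] [ 0.5735 -0.0141  0.062 ] [ 0.5744 -0.0138  0.062 ]
capS [0.4994 0.1847 0.108 ]
capS [0.5648 0.1978 0.108 ]
capS [0.5515 0.2633 0.108 ]
capD [0.5587 0.1973 0.108 ]
capD [0.4923 0.1833 0.108 ]
capD [0.5448 0.2627 0.108 ]
yel [ 0.4212 -0.1194  0.1   ] red [ 0.2804 -0.2614  0.1   ] tray [0.6105 0.2444 0.02  ]
```

```bash
python3 -m handwheel '[0.02,0.033,0.003,5.6,0,0.02,0.033,0.003,5.6,0,0.02,0.033,0.003,5.6,0,0.02,0.033,0.003,5.6,0,0.02,0.033,0.003,5.6,0,0.02,0.033,0.003,5.6,0,0.02,0.033,0.003,5.6,0,0.02,0.033,0.003,5.6,0]'
python3 -m handwheel '[0.02,0.033,0.003,5.6,0,0.02,0.033,0.003,5.6,0,0.02,0.033,0.003,5.6,0,0.02,0.033,0.003,5.6,0,0.02,0.033,0.003,5.6,0,0.02,0.033,0.003,5.6,0,0.02,0.033,0.003,5.6,0,0.02,0.033,0.003,5.6,0,0,0,0,0,0]'
python3 - <<'E'
from h import *
c=snap('wrist','w1');st();print(np.round(pj(c,[.606,-.085,.143])))
E
```

```text
t: 0.82
position: [0.4448, -0.3464, 0.2346]
ee_rot: [[0.342, 0.94, -0.0], [0.94, -0.342, -0.0], [-0.0, -0.0, -1.0]]
contact_force: [1.2, -0.3, 0.2]
gripper_width: 1.0
grasp_force: 0.0
t: 1.57
position: [0.6071, -0.0759, 0.2588]
ee_rot: [[-0.428, 0.904, 0.002], [0.904, 0.428, 0.003], [0.002, 0.003, -1.0]]
contact_force: [-1.7, 1.3, 0.3]
gripper_width: 1.0
grasp_force: 0.0
1.6167 [ 0.6057 -0.0796  0.2583] [[-0.422, 0.907, 0.0], [0.907, 0.422, 0.002], [0.002, 0.001, -1.0]] [-0.7  0.1 -1.1] 0.9994384174024765 0.0 [ 22.5  18.2 -26.4  96.    8.5  67.7  19. ]
[251. 192.]
```

View pics/w1.png

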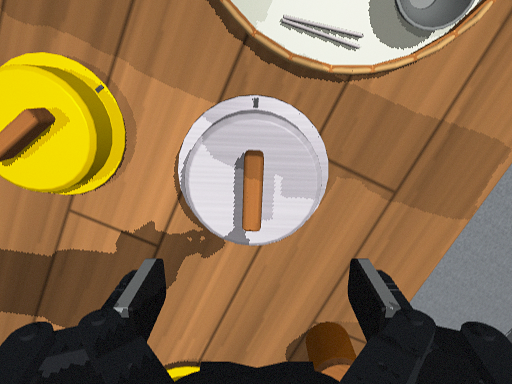

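The handle runs from (254,152) to (252,231), with a lug mark at (255,102). The yellow look-alike is at the left.

```bash
python3 - <<'E'
from h import *
c=ld('w1');r=lambda x:np.round(x,4)
p=px(c,254,152,.143);q=px(c,252,231,.143);print(r(p),r(q),r((p+q)/2),np.linalg.norm(p-q),np.degrees(np.arctan2(*(p-q)[1::-1])))
l=px(c,255.5,102,.062);print('lug',r(l))
print('brim',r((px(c,178,168,.062)+px(c,328,168,.062))/2))
im=c['img'].astype(int);m=(im[...,2]-im[...,0]>60)
E
```

```text
[ 0.5928 -0.0503  0.143 ] [ 0.6233 -0.1197  0.143 ] [ 0.6081 -0.085   0.143 ] 0.07588858085450127 113.7463837126932
lug [ 0.5772 -0.014   0.062 ]
brim [ 0.6058 -0.0811  0.062 ]
```

```bash
python3 -m handwheel '[0.003,0,-0.03,-1.2,0,0,0,-0.03,0,0,0,0,-0.03,0,0,0,0,-0.02,0,0,0,0,-0.02,0,0,0,0,-0.014,0,0,0,0,0,0,0,0,0,0,0,0]'
```

```text
t: 2.28
position: [0.6067, -0.0847, 0.114]
ee_rot: [[-0.395, 0.919, -0.002], [0.919, 0.395, 0.0], [0.001, -0.001, -1.0]]
contact_force: [0.8, -0.2, 0.3]
gripper_width: 1.001
grasp_force: 0.0
```

```bash
python3 -m handwheel '[0,0,0,0,255,0,0,0,0,255,0,0,0,0,255,0,0,0,0,255,0,0,0,0,255,0,0,-0.001,0,255,0,0,-0.001,0,255,0,0,-0.001,0,255]'
```

```text
t: 2.95
position: [0.6075, -0.0843, 0.1115]
ee_rot: [[-0.396, 0.918, 0.0], [0.918, 0.396, -0.0], [-0.0, 0.0, -1.0]]
contact_force: [-0.2, 0.1, 3.1]
gripper_width: 0.183
grasp_force: 63.2
```

```bash
python3 -m handwheel '[0,0,0,6.5,255,0,0,0,6.5,255,0,0,0,6.5,255,0,0,0,6.5,255,0,0,0,6.5,255,0,0,0,6.5,255,0,0,0,6.5,255,0,0,0,6.5,255,0,0,0,6.5,255,0,0,0,6.5,255,0,0,0,6.5,255,0,0,0,6.5,255]'
python3 -m handwheel '[0,0,0,6,255,0,0,0,6,255,0,0,0,0,255,0,0,0,0,255,0,0,0.002,0,255,0,0,0.004,0,255,0,0,0.008,0,255,0,0,0.008,0,255,0,0,0,0,255]'
```

```text
t: 3.95
position: [0.6108, -0.0843, 0.1131]
ee_rot: [[-0.981, -0.196, 0.007], [-0.196, 0.981, 0.002], [-0.007, 0.0, -1.0]]
contact_force: [15.9, 3.1, 2.9]
gripper_width: 0.189
grasp_force: 218.0
t: 4.7
position: [0.6079, -0.084, 0.1349]
ee_rot: [[-0.918, -0.396, 0.001], [-0.396, 0.918, -0.0], [-0.001, -0.001, -1.0]]
contact_force: [0.6, 0.4, -3.2]
gripper_width: 0.18
grasp_force: 96.4
```

```bash
python3 - <<'E'
from h import *
a=ld('s0');r=lambda x:np.round(x,3)
print('cup',r(px(a,112,272,0)),'yel2',r(px(a,98,215,.03)),'yel1',r(px(a,248,195,.03)),'red',r(px(a,232,165,.03)),'edge',r(px(a,180,316,0)),r(px(a,30,250,0)),r(px(a,250,342,0)),'bottle',r(px(a,66,258,0)))
E
```

```text
cup [ 0.857 -0.29   0.   ] yel2 [ 0.72  -0.477  0.03 ] yel1 [ 0.404 -0.128  0.03 ] red [ 0.256 -0.278  0.03 ] edge [ 0.886 -0.047  0.   ] [ 0.903 -0.555  0.   ] [0.869 0.129 0.   ] bottle [ 0.877 -0.44   0.   ]
```

```bash
python3 -m handwheel '[0,0,0.02,0,255,0,0,0.025,0,255,-0.001,-0.03,0,0,255,-0.001,-0.036,0,0,255,-0.001,-0.036,0,0,255,-0.001,-0.036,0,0,255,-0.001,-0.036,0,0,255,-0.001,-0.036,-0.02,0,255,-0.001,-0.006,-0.02,0,255,0,0,-0.03,0,255,0,0,-0.025,0,255,0,0,-0.008,0,255]'
python3 -m handwheel '[0,0,-0.002,0,255,0,0,-0.002,0,255,0,0,-0.002,0,255,0,0,-0.001,0,255]'
```

```text
t: 5.7
position: [0.5991, -0.2996, 0.0721]
ee_rot: [[-0.918, -0.395, -0.002], [-0.395, 0.918, 0.002], [0.001, 0.003, -1.0]]
contact_force: [9.4, 5.7, 19.9]
gripper_width: 0.181
grasp_force: 99.3
t: 6.03
position: [0.6022, -0.2995, 0.0709]
ee_rot: [[-0.918, -0.396, 0.003], [-0.396, 0.918, -0.001], [-0.003, -0.002, -1.0]]
contact_force: [0.4, 5.7, 15.2]
gripper_width: 0.179
grasp_force: 98.6
```

```bash
python3 -m handwheel '[0,0,0.005,0,0,0,0,0,0,0,0,0,0,0,0,0,0,0,0,0,0,0,0,0,0,0,0,0.04,0,0,0,0,0.04,0,0,0,0,0.04,0,0,0,0.02,0.04,0,0,0,0.036,0.03,0,0,0,0.036,0,0,0,0,0.036,0,0,0]'
python3 -m handwheel '[-0.007,0.036,0,0,0,-0.007,0.036,0,0,0,-0.007,0.036,0,0,0,-0.007,0.036,0,0,0,-0.007,0.036,0,0,0,-0.007,0.036,0,0,0,-0.007,0.036,0,0,0,-0.007,0.036,0,0,0,-0.007,0.036,0,0,0,-0.007,0.036,0,0,0,0,0.02,0,0,0,0,0,0,0,0]'
python3 -m handwheel '[0,0,0,0,0,0,0,0,0,0]'
python3 - <<'E'
from h import *
c=snap('wrist','w2');st()
for X in [(.496,.184),(.562,.1975),(.548,.263)]:print(np.round(pj(c,[*X,.108])))
E
```

```text
t: 7.03
position: [0.6008, -0.1766, 0.2593]
ee_rot: [[-0.919, -0.394, 0.003], [-0.394, 0.919, -0.001], [-0.002, -0.002, -1.0]]
contact_force: [0.4, 0.1, -1.0]
gripper_width: 1.0
grasp_force: 0.0
t: 8.03
position: [0.5288, 0.2077, 0.2578]
ee_rot: [[-0.916, -0.401, 0.0], [-0.401, 0.916, 0.002], [-0.001, 0.002, -1.0]]
contact_force: [0.2, 0.1, -0.0]
gripper_width: 0.997
grasp_force: 0.0
t: 8.2
position: [0.5304, 0.2017, 0.2571]
ee_rot: [[-0.919, -0.395, -0.0], [-0.395, 0.919, -0.001], [0.001, -0.0, -1.0]]
contact_force: [-0.3, 0.3, 0.5]
gripper_width: 0.999
grasp_force: 0.0
8.25 [0.5306 0.2013 0.2571] [[-0.919, -0.394, -0.0], [-0.394, 0.919, -0.001], [0.0, -0.0, -1.0]] [-0.5  0.2  0.7] 0.9952840713623904 0.0 [ 17.1  19.8 -55.  100.4  17.4  68.9  70.6]
[255. 137.]
[242. 201.]
[304. 213.]
```

View pics/w2.png

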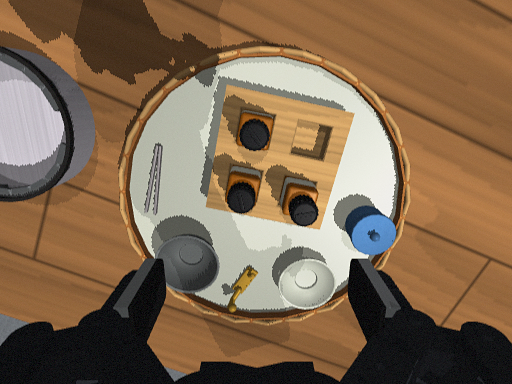

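```bash
python3 - <<'E'
from h import *
c=ld('w2')
im=c['img'].astype(int);m=((im.max(2)<50)).astype(np.uint8);m[250:]=0;m[:, :200]=0
n,_,s,ce=cv2.connectedComponentsWithStats(m)
print([(s[i],np.round(ce[i])) for i in range(1,n) if s[i,4]>150])
for p in [(255,134),(241,199),(303,211)]:print(np.round(px(c,*p,.108),4),np.round(px(c,*p,.106),4))
E
```

```text
[(array([239, 119,  31,  32, 711], dtype=int32), array([254., 135.])), (array([227, 182,  28,  31, 683], dtype=int32), array([241., 197.])), (array([289, 195,  29,  31, 430], dtype=int32), array([301., 208.]))]
[0.4934 0.1833 0.108 ] [0.4937 0.1834 0.106 ]
[0.5602 0.1962 0.108 ] [0.5608 0.1964 0.106 ]
[0.5468 0.2607 0.108 ] [0.5474 0.2613 0.106 ]
```

```bash
python3 -m handwheel '[0.0015,0.006,0,7,110,0.0015,0.006,0,7,110,0.0015,0.006,0,7,110,0.0015,0.006,0,7,110,0.0015,0.006,0,7,110,0.0015,0.006,0,7,110,0.0015,0.006,0,7,110,0.0015,0.006,0,7,110,0.0015,0.006,0,7,110,0.0015,0.006,-0.03,7,110,0.0015,0.001,-0.04,7,110,0,0,-0.03,0,110]'
python3 - <<'E'
from h import *
st()
E
```

```text
t: 9.25
position: [0.5473, 0.2619, 0.1549]
ee_rot: [[0.185, -0.983, -0.0], [-0.983, -0.185, -0.0], [0.0, 0.0, -1.0]]
contact_force: [0.1, -0.5, -1.2]
gripper_width: 0.57
grasp_force: 0.0
9.25 [0.5473 0.2619 0.1549] [[0.185, -0.983, -0.0], [-0.983, -0.185, -0.0], [0.0, 0.0, -1.0]] [ 0.1 -0.5 -1.2] 0.5698993781848316 0.0 [ 14.8  35.6 -64.5 101.4  35.1  66.1 130. ]
```

```bash
python3 -m handwheel '[0,0,-0.03,7,110,0,0,-0.03,7,110,0,0,-0.013,0,110,0,0,0,0,255,0,0,0,0,255,0,0,0,0,255,0,0,0,0,255,0,0,0,0,255]'
python3 -m handwheel '[0,0,0,-7,255,0,0,0,-7,255,0,0,0,-7,255,0,0,0,-7,255,0,0,0,-7,255,0,0,0,-7,255]'
python3 - <<'E'
from h import *
st();print(observe()['ft_torque'])
E
```

```text
t: 9.92
position: [0.5476, 0.2636, 0.0858]
ee_rot: [[0.41, -0.912, 0.002], [-0.912, -0.41, 0.0], [0.001, -0.002, -1.0]]
contact_force: [0.4, 0.0, -0.9]
gripper_width: 0.308
grasp_force: 59.0
t: 10.42
position: [0.5469, 0.2637, 0.0853]
ee_rot: [[-0.31, -0.951, 0.001], [-0.951, 0.31, 0.0], [-0.001, -0.001, -1.0]]
contact_force: [-1.3, 0.8, -1.3]
gripper_width: 0.305
grasp_force: 59.1
10.4167 [0.5469 0.2637 0.0853] [[-0.31, -0.951, 0.001], [-0.951, 0.31, 0.0], [-0.001, -0.001, -1.0]] [-1.3  0.8 -1.3] 0.3049061344414387 59.07190918922424 [  8.4  36.7 -54.7 104.6  35.4  57.5 100.9]
[ 0.13805396  0.33603328 -0.00348998]
```

```bash
for i in 1; do python3 -m handwheel '[0,0,0,-7,255,0,0,0,-7,255,0,0,0,-7,255,0,0,0,-7,255,0,0,0,-7,255,0,0,0,-7,255,0,0,0,-7,255,0,0,0,-7,255,0,0,0,-7,255,0,0,0,-7,255,0,0,0,-7,255,0,0,0,-7,255]'; done
python3 - <<'E'
from h import *
st();print(observe()['ft_torque'])
E
python3 -m handwheel '[0,0,0,-7,255,0,0,0,-7,255,0,0,0,-7,255,0,0,0,-7,255,0,0,0,-7,255,0,0,0,-7,255]'
python3 - <<'E'
from h import *
st();print(observe()['ft_torque'])
E
```

```text
t: 11.42
position: [0.5471, 0.2642, 0.0855]
ee_rot: [[-0.978, 0.209, 0.001], [0.209, 0.978, 0.001], [-0.001, 0.001, -1.0]]
contact_force: [0.8, 2.2, -1.3]
gripper_width: 0.309
grasp_force: 59.2
11.4167 [0.5471 0.2642 0.0855] [[-0.978, 0.209, 0.001], [0.209, 0.978, 0.001], [-0.001, 0.001, -1.0]] [ 0.8  2.2 -1.3] 0.3086739372178172 59.156352281570435 [ -4.3  30.2 -36.  105.3  22.2  51.5  27.3]
[ 0.28352795 -0.08768001  0.08681132]
t: 11.92
position: [0.5474, 0.2643, 0.0855]
ee_rot: [[-0.587, 0.81, 0.002], [0.81, 0.587, 0.001], [0.0, 0.002, -1.0]]
contact_force: [2.4, 0.7, -2.3]
gripper_width: 0.309
grasp_force: 59.1
11.9167 [0.5474 0.2643 0.0855] [[-0.587, 0.81, 0.002], [0.81, 0.587, 0.001], [0.0, 0.002, -1.0]] [ 2.4  0.7 -2.3] 0.30858116979700984 59.12403881549835 [-11.3  28.2 -26.4 105.7  16.   49.6  -9.6]
[ 0.32800621 -0.60471909  0.05007297]
```

```bash
python3 -m handwheel '[0,0,0,-7,255,0,0,0,-7,255,0,0,0,-7,255,0,0,0,-7,255,0,0,0,-7,255,0,0,0,-7,255,0,0,0,-7,255,0,0,0,-7,255]'
python3 - <<'E'
from h import *
st();print(observe()['ft_torque'])
E
python3 -m handwheel '[0,0,0,-7,255,0,0,0,-7,255,0,0,0,-7,255,0,0,0,-7,255,0,0,0,-7,255,0,0,0,-7,255,0,0,0,-7,255,0,0,0,-7,255]'
python3 - <<'E'
from h import *
st();print(observe()['ft_torque'])
E
```

```text
t: 12.58
position: [0.5478, 0.2638, 0.0855]
ee_rot: [[0.343, 0.939, 0.002], [0.939, -0.343, 0.001], [0.002, 0.002, -1.0]]
contact_force: [3.5, -1.8, -2.4]
gripper_width: 0.307
grasp_force: 59.2
12.5833 [0.5478 0.2638 0.0855] [[0.343, 0.939, 0.002], [0.939, -0.343, 0.001], [0.002, 0.002, -1.0]] [ 3.5 -1.8 -2.4] 0.30688746474526174 59.20222520828247 [-21.1  26.6 -13.6 106.4   8.2  47.9 -59. ]
[-0.41723417 -1.05348568  0.00736207]
t: 13.25
position: [0.547, 0.2639, 0.0853]
ee_rot: [[0.971, 0.241, 0.001], [0.241, -0.971, 0.001], [0.001, -0.001, -1.0]]
contact_force: [0.8, -1.7, -2.0]
gripper_width: 0.305
grasp_force: 59.2
13.25 [0.547  0.2639 0.0853] [[0.971, 0.241, 0.001], [0.241, -0.971, 0.001], [0.001, -0.001, -1.0]] [ 0.8 -1.7 -2. ] 0.3048245932193803 59.23375725746155 [ -31.2   26.    -0.7  107.     0.4   46.9 -108.2]
[-0.37384958 -0.08193363  0.10628067]
```

```bash
python3 -m handwheel '[0,0,0,-7,255,0,0,0,-7,255,0,0,0,-7,255,0,0,0,-7,255,0,0,0,-7,255]'
python3 - <<'E'
from h import *
st();print(observe()['ft_torque'])
a=snap('scene','s1');b=snap('side','d1')
r=lambda im,x,y,w,h:cv2.resize(im[y:y+h,x:x+w],(400,300),interpolation=cv2.INTER_CUBIC)
cv2.imwrite('pics/m2.png',np.hstack([r(a['img'],290,210,100,75),r(b['img'],170,230,100,75)]))
E
```

```text
t: 13.67
position: [0.547, 0.2641, 0.0853]
ee_rot: [[0.933, -0.359, 0.001], [-0.359, -0.933, 0.001], [0.001, -0.002, -1.0]]
contact_force: [-0.2, 1.4, -1.2]
gripper_width: 0.291
grasp_force: 77.5
13.6667 [0.547  0.2641 0.0853] [[0.933, -0.359, 0.001], [-0.359, -0.933, 0.001], [0.001, -0.002, -1.0]] [-0.2  1.4 -1.2] 0.29059066833577857 77.47182011604309 [ -37.7   26.1    7.5  107.4   -4.6   46.6 -138.8]
[ 0.53663954 -0.01959498 -0.04445249]
```

View pics/m2.png

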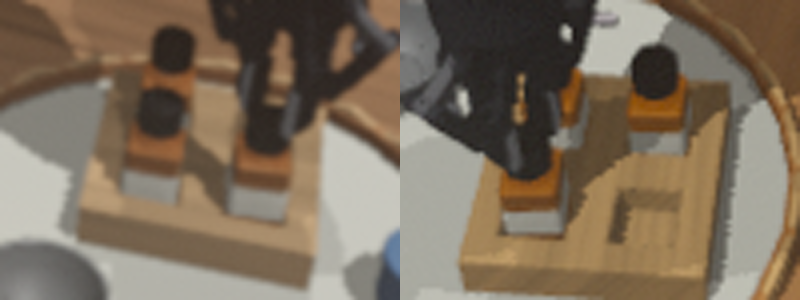

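```bash
python3 -m handwheel '[0,0,0,0,110,0,0,0,0,110,0,0,0,0,110,0,0,0,7,110,0,0,0,7,110,0,0,0,7,110,0,0,0,7,110,0,0,0,7,110,0,0,0,7,110,0,0,0,7,110,0,0,0,7,110,0,0,0,7,110]'
python3 -m handwheel '[0,0,-0.001,7,110,0,0,-0.001,7,110,0,0,0,7,110,0,0,0,0,255,0,0,0,0,255,0,0,0,0,255,0,0,0,0,255]'
python3 -m handwheel '[0,0,0,-7,255,0,0,0,-7,255,0,0,0,-7,255]'
python3 -m handwheel '[0,0,0,-7,255,0,0,0,-7,255,0,0,0,-7,255]'
python3 - <<'E'
from h import *
st();print(observe()['ft_torque'])
E
```

```text
t: 14.77
position: [0.547, 0.2633, 0.0845]
ee_rot: [[0.734, 0.679, 0.0], [0.679, -0.734, 0.0], [0.0, -0.0, -1.0]]
contact_force: [-0.2, 0.2, 0.0]
gripper_width: 0.57
grasp_force: 0.0
t: 15.35
position: [0.5472, 0.2635, 0.0827]
ee_rot: [[0.452, 0.892, 0.001], [0.892, -0.452, 0.0], [0.001, 0.0, -1.0]]
contact_force: [0.9, -1.0, 3.9]
gripper_width: 0.296
grasp_force: 58.7
t: 15.6
position: [0.5468, 0.2636, 0.0825]
ee_rot: [[0.745, 0.667, 0.0], [0.667, -0.745, 0.0], [0.0, -0.0, -1.0]]
contact_force: [-0.1, 0.3, 1.4]
gripper_width: 0.292
grasp_force: 58.8
t: 15.85
position: [0.5466, 0.2638, 0.0824]
ee_rot: [[0.934, 0.356, -0.0], [0.356, -0.934, 0.0], [0.0, -0.0, -1.0]]
contact_force: [1.4, 0.6, 1.8]
gripper_width: 0.295
grasp_force: 59.3
15.85 [0.5466 0.2638 0.0824] [[0.934, 0.356, -0.0], [0.356, -0.934, 0.0], [0.0, -0.0, -1.0]] [1.4 0.6 1.8] 0.29507829961393617 59.2752081155777 [ -30.    26.2   -2.3  107.1    1.4   46.8 -102.2]
[ 0.12361079 -0.2105944   0.1143102 ]
```

```bash
cat > o.py <<'E'
from h import *
s=observe();print('e7',np.round(s['effort'],2)[4:],'T',np.round(s['ft_torque'],3),np.round(np.array(s['ee_rot']).T@np.array(s['ft_torque']),3),round(s['grasp_force'],1),round(s['q'][6],1))
E
python3 -m handwheel '[0,0,0,-7,255,0,0,0,-7,255]'>/dev/null; python3 o.py
python3 -m handwheel '[0,0,0,-7,255,0,0,0,-7,255]'>/dev/null; python3 o.py
python3 -m handwheel '[0,0,0,-5,255]'>/dev/null; python3 o.py
python3 -m handwheel '[0,0,0,0,255,0,0,0,0,255]'; python3 o.py
```

```text
e7 [-0.67  0.79  4.44] T [-1.132 -1.527 -0.153] [-1.307  1.38   0.151] 18.5 -114.4
e7 [0.43 0.93 4.19] T [-0.053 -0.664  0.052] [ 0.031  0.665 -0.054] 7.0 -126.7
e7 [-0.2   0.85  1.86] T [-0.145 -0.687  0.019] [ 0.004  0.702 -0.021] 8.3 -131.1
t: 16.43
position: [0.5486, 0.2644, 0.0842]
ee_rot: [[0.979, -0.205, 0.004], [-0.205, -0.979, 0.002], [0.004, -0.003, -1.0]]
contact_force: [2.7, -1.6, 18.3]
gripper_width: 0.003
grasp_force: 8.5
e7 [-0.72  0.68 -0.69] T [-0.328 -0.67  -0.027] [-0.184  0.723  0.025] 8.5 -130.8
```

```bash
python3 - <<'E'
from h import *
a=snap('scene','s2');b=snap('side','d2')
r=lambda im,x,y,w,h:cv2.resize(im[y:y+h,x:x+w],(400,300),interpolation=cv2.INTER_CUBIC)
cv2.imwrite('pics/m3.png',np.hstack([r(a['img'],290,210,100,75),r(b['img'],170,230,100,75)]))
E
```

```text
(no output)
```

View pics/m3.png

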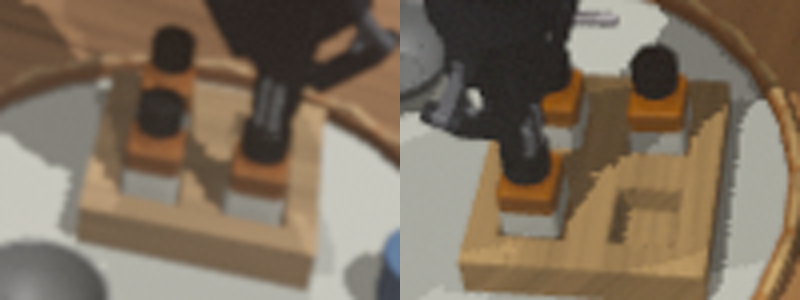

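```bash
python3 - <<'E'
from h import *
for n,x,y in(('s2',290,210),('d2',170,230)):
    c=ld(n)
    for X in [(.5486,.2644,.084),(.5486,.2644,.103),(.547,.2625,.106),(.547,.2625,.076),(.547,.2625,.04)]:
        u=pj(c,X);print(n,X,np.round((u-[x,y])*4))
E
```

```text
s2 (0.5486, 0.2644, 0.084) [265. 145.]
s2 (0.5486, 0.2644, 0.103) [270. 122.]
s2 (0.547, 0.2625, 0.106) [268. 116.]
s2 (0.547, 0.2625, 0.076) [261. 152.]
s2 (0.547, 0.2625, 0.04) [252. 193.]
d2 (0.5486, 0.2644, 0.084) [125. 162.]
d2 (0.5486, 0.2644, 0.103) [121. 143.]
d2 (0.547, 0.2625, 0.106) [124. 138.]
d2 (0.547, 0.2625, 0.076) [130. 168.]
d2 (0.547, 0.2625, 0.04) [137. 203.]
```

```bash
python3 -m handwheel '[0,0,0.004,0,255,0,0,0.004,0,255,0,0,0,0,255]'; python3 -m handwheel '[0,0,0.01,0,255,0,0,0.02,0,255,0,0,0.04,0,110,0,0,0.04,0,110,0,0,0.04,0,110,0,0,0.02,0,110,0,0,0,0,0,0,0,0,0,0]'; python3 - <<'E'
from h import *
c=snap('wrist','w3');st()
for X in [(.494,.184,.108),(.561,.197,.108),(.547,.262,.108)]:print(np.round(pj(c,X)))
E
```

```text
t: 16.78
position: [0.5469, 0.2638, 0.091]
ee_rot: [[0.979, -0.203, 0.001], [-0.203, -0.979, 0.0], [0.0, -0.001, -1.0]]
contact_force: [0.3, 0.1, 0.2]
gripper_width: 0.001
grasp_force: 0.0
t: 17.45
position: [0.5471, 0.2637, 0.262]
ee_rot: [[0.979, -0.203, 0.002], [-0.203, -0.979, 0.001], [0.002, -0.002, -1.0]]
contact_force: [-0.5, 0.3, 0.0]
gripper_width: 0.826
grasp_force: 0.0
17.5 [0.5465 0.2634 0.2606] [[0.979, -0.203, 0.0], [-0.203, -0.979, 0.0], [0.0, -0.0, -1.0]] [-0.6 -0.1 -0.9] 0.9112355029393246 0.0 [ -37.1   15.7    6.6   98.1   -2.    66.3 -131.7]
[340. 208.]
[319. 148.]
[258. 175.]
```

View pics/w3.png

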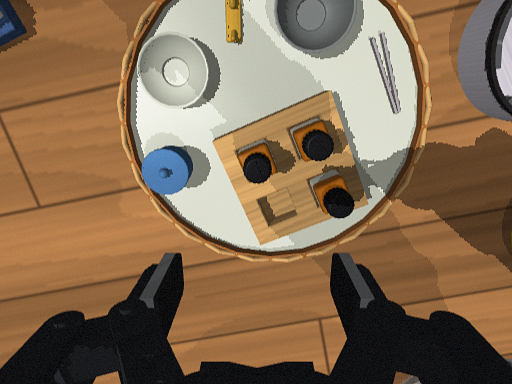

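```bash
python3 - <<'E'
from h import *
from scipy.optimize import least_squares
def caps(f,box):
    c=ld(f);im=c['img'].astype(int);m=(im.max(2)<50).astype(np.uint8);M=np.zeros_like(m);x,y,w,h=box;M[y:y+h,x:x+w]=m[y:y+h,x:x+w]
    cn,_=cv2.findContours(M,0,1);o=[]
    for k in cn:
        if cv2.contourArea(k)>250:(u,v),r=cv2.minEnclosingCircle(k);o.append((round(u,1),round(v,1),round(r,1)))
    return o
print('w2',caps('w2',(200,100,130,135)));print('w3',caps('w3',(200,100,170,130)))
def tri(obs):
    A=[]
    for f,(u,v) in obs:
        c=ld(f);P=c['K']@np.c_[c['R'],c['t'].ravel()];A+=[u*P[2]-P[0],v*P[2]-P[1]]
    A=np.array(A);return np.round(np.linalg.lstsq(A[:,:3],-A[:,3],rcond=None)[0],4)
print('A',tri([('w2',(254.5,134)),('w3',(339.5,203))]))
print('B',tri([('w2',(241,198)),('w3',(317,144.5))]))
print('C before w2',px(ld('w2'),303,210,.108),'C now',[np.round(px(ld('w3'),257,167,z),4) for z in(.086,.096,.108)])
E
```

```text
w2 [(302.9, 209.9, 15.4), (240.5, 197.0, 15.4), (254.3, 134.5, 15.6)]
w3 [(338.1, 202.4, 15.9), (256.7, 167.6, 15.0), (317.7, 144.3, 16.0)]
A [0.4951 0.1828 0.0981]
B [0.5629 0.1967 0.0968]
C before w2 [0.54579887 0.26023524 0.108     ] C now [array([0.5499, 0.2623, 0.086 ]), array([0.5521, 0.2618, 0.096 ]), array([0.5548, 0.2612, 0.108 ])]
```

```bash
python3 - <<'E'
from h import *
a=snap('scene','s3');b=snap('side','d3');w=ld('w3')['img']
r=lambda im,x,y,w,h:cv2.resize(im[y:y+h,x:x+w],(400,300),interpolation=cv2.INTER_CUBIC)
cv2.imwrite('pics/m4.png',np.vstack([np.hstack([r(a['img'],310,220,60,45),r(b['img'],180,235,60,45)]),np.hstack([r(w,220,110,140,105),r(ld('s0')['img'],310,220,60,45)])]))
E
```

```text
(no output)
```

View pics/m4.png

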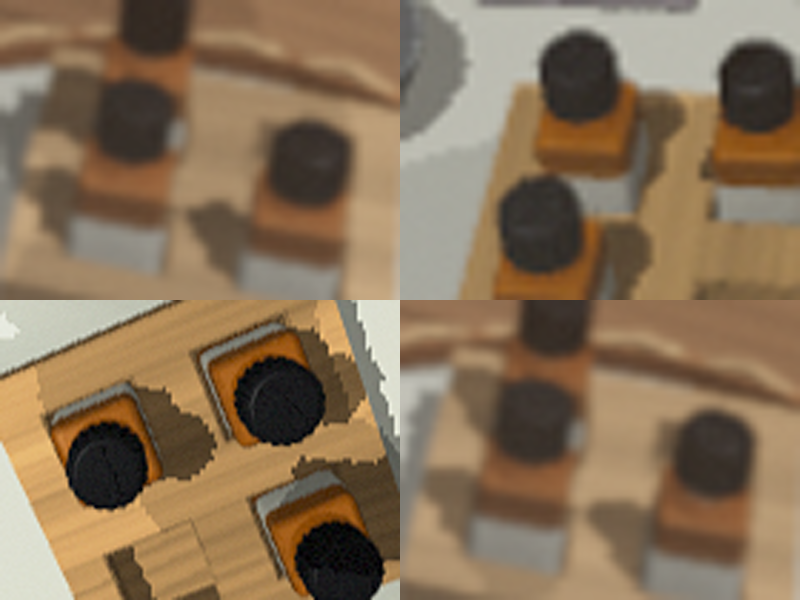

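Cap C has come down by about 4–5 mm, as a full screw-in should. I'll touch its top with the fingers shut to get the true height.

```bash
python3 -m handwheel '[0,0,-0.03,0,255,0,0,-0.03,0,255,0,0,-0.03,0,255,0,0,-0.03,0,255,0,0,-0.02,0,255,0,0,0,0,255,0,0,0,0,255,0,0,-0.003,0,255,0,0,-0.003,0,255,0,0,-0.003,0,255,0,0,-0.003,0,255,0,0,0,0,255]' | egrep 'pos|force'
python3 -m handwheel '[0,0,-0.003,0,255,0,0,-0.001,0,255]'| egrep 'pos|force';python3 -m handwheel '[0,0,-0.003,0,255,0,0,-0.001,0,255]'| egrep 'pos|force';
```

```text
position: [0.5467, 0.2635, 0.1082]
contact_force: [0.7, 0.4, 0.1]
grasp_force: 0.0
position: [0.5468, 0.2635, 0.1042]
contact_force: [0.8, 0.2, -0.2]
grasp_force: 0.0
position: [0.5466, 0.2634, 0.0999]
contact_force: [0.3, -0.0, -0.6]
grasp_force: 0.0
```

```bash
for i in 1; do python3 -m handwheel '[0,0,-0.003,0,255,0,0,-0.001,0,255]'| egrep 'pos|contact';python3 -m handwheel '[0,0,-0.003,0,255,0,0,-0.001,0,255]'| egrep 'pos|contact';python3 -m handwheel '[0,0,-0.003,0,255,0,0,-0.001,0,255]'| egrep 'pos|contact';done
```

```text
position: [0.5466, 0.2634, 0.0959]
contact_force: [0.1, -1.2, 0.3]
position: [0.5467, 0.2634, 0.0919]
contact_force: [-0.5, 0.4, 0.2]
position: [0.5466, 0.2634, 0.0879]
contact_force: [-0.3, 0.2, -0.9]
```

```bash
for i in 1; do python3 -m handwheel '[0,0,-0.003,0,255,0,0,-0.001,0,255]'| egrep 'pos|contact';python3 -m handwheel '[0,0,-0.001,0,255,0,0,-0.001,0,255]'| egrep 'pos|contact';done
```

```text
position: [0.5471, 0.2636, 0.0844]
contact_force: [-2.0, -0.4, 14.5]
position: [0.5476, 0.264, 0.0836]
contact_force: [-5.2, -2.4, 27.6]
```

```bash
python3 -m handwheel '[0,0,0.02,7,255,0,0,0,7,110,0,0,0,7,110,0,0,0,7,110,0,0,0,7,110,0,0,0,7,110,0,0,0,7,110,0,0,0,7,110,0,0,0,7,110,0,0,0,7,110,0,0,0,7,110,0,0,0,7,110]'|head -2
python3 -m handwheel '[0,0,-0.02,0,110,0,0,-0.014,0,110,0,0,0,0,110,0,0,0,0,255,0,0,0,0,255,0,0,0,0,255,0,0,0,0,255]'
python3 -m handwheel '[0,0,0,-7,255,0,0,0,-7,255]'>/dev/null; python3 o.py
python3 -m handwheel '[0,0,0,-7,255,0,0,0,-7,255]'>/dev/null; python3 o.py
python3 -m handwheel '[0,0,0,-7,255,0,0,0,-7,255]'; python3 o.py
```

```text
t: 20.77
position: [0.5468, 0.2634, 0.1022]
t: 21.35
position: [0.5472, 0.2637, 0.0691]
ee_rot: [[0.304, 0.953, 0.001], [0.953, -0.304, 0.0], [0.001, 0.001, -1.0]]
contact_force: [-0.1, -0.3, -0.6]
gripper_width: 0.324
grasp_force: 59.0
e7 [0.48 0.24 3.79] T [0.208 0.055 1.313] [ 0.158  0.147 -1.313] 59.0 -69.1
e7 [-1.62  0.99  3.82] T [-0.968 -1.361  0.584] [-1.641  0.309 -0.586] 59.7 -81.4
t: 21.85
position: [0.5482, 0.2638, 0.0694]
ee_rot: [[0.866, 0.5, 0.003], [0.5, -0.866, 0.001], [0.003, 0.0, -1.0]]
contact_force: [-1.6, 0.9, 1.0]
gripper_width: 0.328
grasp_force: 59.3
e7 [0.31 0.23 3.85] T [0.279 0.379 0.001] [ 0.431 -0.188  0.001] 59.3 -93.5
```

```bash
python3 -m handwheel '[0,0,0.02,0,255,0,0,0.03,0,255,0,0,0.03,0,255,0,0,0.035,0,255,0,0,0,0,255]'
python3 -m handwheel '[0.004,-0.03,0,3,255,0.004,-0.035,0,3,255,0.004,-0.035,0,3,255,0.004,-0.035,0,3,255,0.004,-0.035,0,3,255,0.004,-0.035,0,3,255,0.004,-0.035,0,3,255,0.004,-0.035,0,3,255,0.004,-0.035,0,3,255,0.004,-0.035,0,3,255,0.002,-0.0335,0,0,255,0,0,0,0,255]'
python3 -m handwheel '[0,0,0,0,255,0,0,0,0,255]'
python3 o.py
```

```text
t: 22.27
position: [0.5495, 0.2651, 0.1905]
ee_rot: [[0.863, 0.505, 0.008], [0.505, -0.863, 0.005], [0.009, -0.0, -1.0]]
contact_force: [0.8, 0.3, 0.6]
gripper_width: 0.323
grasp_force: 59.6
t: 23.27
position: [0.5884, -0.1229, 0.1838]
ee_rot: [[0.502, 0.865, 0.001], [0.865, -0.502, -0.003], [-0.002, 0.002, -1.0]]
contact_force: [-1.3, -0.3, -0.7]
gripper_width: 0.327
grasp_force: 59.5
t: 23.43
position: [0.5888, -0.1146, 0.1835]
ee_rot: [[0.496, 0.869, 0.0], [0.869, -0.496, 0.0], [0.001, 0.0, -1.0]]
contact_force: [0.1, -0.0, -0.9]
gripper_width: 0.323
grasp_force: 59.6
e7 [0.2 0.  0.1] T [0.015 0.033 0.03 ] [ 0.036 -0.003 -0.03 ] 59.6 -24.4
```

```bash
python3 -m handwheel '[0,0,-0.03,0,255,0,0,-0.035,0,255,0,0,-0.03,0,255,0,0,-0.015,0,255,0,0,0,0,255]'|egrep 'pos|contact'
python3 -m handwheel '[0,0,-0.003,0,255,0,0,-0.002,0,255]'|egrep 'pos|contact'
python3 -m handwheel '[0,0,-0.002,0,255,0,0,-0.001,0,255]'|egrep 'pos|contact'
python3 -m handwheel '[0,0,-0.002,0,255,0,0,-0.001,0,255]'|egrep 'pos|contact'
```

```text
position: [0.5868, -0.113, 0.07]
contact_force: [-1.0, 0.1, -0.1]
position: [0.5898, -0.1143, 0.0695]
contact_force: [-0.2, 0.7, -0.7]
position: [0.5895, -0.1149, 0.0664]
contact_force: [0.3, 0.1, -0.7]
position: [0.589, -0.115, 0.0627]
contact_force: [-0.4, -0.6, -0.9]
```

```bash
python3 -m handwheel '[0,0,-0.001,0,255,0,0,-0.001,0,255]'|egrep 'pos|contact'
python3 -m handwheel '[0,0,-0.001,0,255,0,0,-0.001,0,255]'|egrep 'pos|contact'
python3 -m handwheel '[0,0,-0.001,0,255,0,0,-0.001,0,255]'|egrep 'pos|contact'
```

```text
position: [0.5888, -0.1151, 0.0604]
contact_force: [-0.3, -0.4, -1.4]
position: [0.5888, -0.115, 0.0583]
contact_force: [-0.7, 0.3, 3.4]
position: [0.5897, -0.1145, 0.0572]
contact_force: [-1.8, 4.3, 18.6]
```

```bash
python3 -m handwheel '[0,0,0.001,0,255,0,0,0.001,0,255,0,0,0,0,110,0,0,0,0,110,0,0,0,0,110,0,0,0.01,0,110,0,0,0.03,0,110,0,0,0.04,0,110,0,0,0.04,0,0,0,0,0.04,0,0,0,0,0.03,0,0,0,0,0,0,0]'
python3 -m handwheel '[0,0,0,0,0]'>/dev/null; python3 - <<'E'
from h import *
c=snap('wrist','w4');st()
print(pj(c,[.589,-.115,.095]),pj(c,[.607,-.084,.058]))
E
```

```text
t: 25.85
position: [0.5913, -0.1155, 0.256]
ee_rot: [[0.496, 0.868, 0.009], [0.868, -0.496, -0.001], [0.004, 0.008, -1.0]]
contact_force: [0.7, 0.2, -0.0]
gripper_width: 0.996
grasp_force: 0.0
25.9833 [ 0.5888 -0.1151  0.2493] [[0.495, 0.869, 0.001], [0.869, -0.495, -0.0], [0.001, 0.001, -1.0]] [-0.2  1.1 -0.1] 1.0017073045866842 0.0 [  3.7  15.5   1.4  99.5  -0.4  64.9 -24.4]
[254.77477093 173.50175841] [254.9566024  133.60638623]
```

View pics/w4.png

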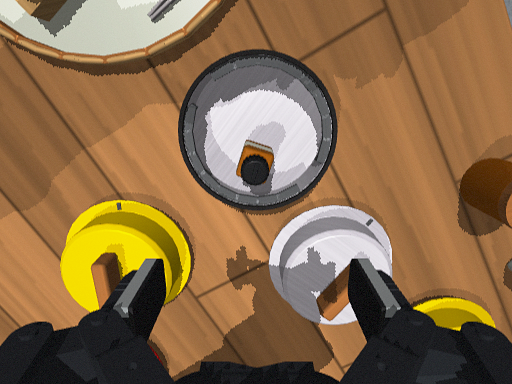

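```bash
python3 -m handwheel '[-0.003,0.034,0,7,110,-0.003,0.034,0,7,110,-0.003,0.034,0,7,110,-0.003,0.034,0,7,110,-0.003,0.034,0,7,110,-0.003,0.034,0,7,110,-0.003,0.034,0,7,110,-0.003,0.034,0,7,110,-0.003,0.034,0,7,110,0,0.006,0,7,110,0,0,0,7,110,0,0,0,7,110]'|head -2
python3 -m handwheel '[0,0,0,7,110,0,0,0,7,110,0,0,0,7,110,0,0,0,7,110,0,0,0,7,110,0,0,0,7,110,0,0,0,7,110,0,0,0,7,110,0,0,0,7,110,0,0,0,7,110,0,0,0,7,110,0,0,0,7,110]'|head -2
python3 -m handwheel '[0,0,0,7,110,0,0,0,7,110,0,0,0,7,110,0,0,0,7,110,0,0,-0.03,7,110,0,0,-0.04,7,110,0,0,-0.03,0,110,0,0,0,0,110]'
python3 o.py; python3 - <<'E'
from h import *
c=ld('w4');print(px(c,258.5,131.5,.058),px(c,254,170,.095))
E
```

```text
t: 26.98
position: [0.5608, 0.1978, 0.2469]
t: 27.98
position: [0.5611, 0.1967, 0.2471]
t: 28.65
position: [0.5582, 0.1949, 0.1418]
ee_rot: [[0.006, -1.0, -0.009], [-1.0, -0.006, -0.003], [0.003, 0.009, -1.0]]
contact_force: [-1.2, -0.8, -1.1]
gripper_width: 0.572
grasp_force: 0.0
e7 [ 1.08 -2.42  0.29] T [0.015 0.024 0.006] [-0.023 -0.015 -0.006] 0.0 138.6
[ 0.61151992 -0.08394732  0.058     ] [ 0.5901459  -0.11140704  0.095     ]
```

```bash
python3 -m handwheel '[0,0,-0.03,0,110,0,0,-0.03,0,110,0,0,-0.017,0,110,0,0,0,0,110,0,0,0,0,110]'; python3 - <<'E'
from h import *
st()
E
```

```text
t: 29.07
position: [0.5617, 0.1972, 0.072]
ee_rot: [[0.005, -1.0, -0.001], [-1.0, -0.005, -0.0], [0.0, 0.001, -1.0]]
contact_force: [-0.4, 0.1, 0.0]
gripper_width: 0.571
grasp_force: 0.0
29.0667 [0.5617 0.1972 0.072 ] [[0.005, -1.0, -0.001], [-1.0, -0.005, -0.0], [0.0, 0.001, -1.0]] [-0.4  0.1  0. ] 0.5713570067587969 0.0 [  2.7  30.5 -36.5 107.2  23.3  49.9 134.9]
```

```bash
python3 -m handwheel '[0,0,-0.001,0,255,0,0,0,0,255,0,0,0,0,255,0,0,0,0,255,0,0,0,-7,255,0,0,0,-7,255,0,0,0,-7,255,0,0,0,-7,255,0,0,0,-7,255,0,0,0,-7,255,0,0,0,-7,255,0,0,0,-7,255]'|egrep 'pos|width';python3 o.py
python3 -m handwheel '[0,0,0,-7,255,0,0,0,-7,255,0,0,0,-7,255,0,0,0,-7,255,0,0,0,-7,255,0,0,0,-7,255]'|egrep 'pos|width';python3 o.py
python3 -m handwheel '[0,0,0,-7,255,0,0,0,-7,255,0,0,0,-7,255,0,0,0,-7,255,0,0,0,-7,255,0,0,0,-7,255]'|egrep 'pos|width';python3 o.py
```

```text
position: [0.5625, 0.1971, 0.0716]
gripper_width: 0.327
e7 [0.49 0.24 4.22] T [-0.104 -0.122  0.038] [ 0.155 -0.043 -0.038] 58.9 85.6
position: [0.5622, 0.197, 0.0713]
gripper_width: 0.326
e7 [ 0.42 -0.16  4.21] T [-0.237 -0.006 -0.027] [ 0.234 -0.04   0.026] 59.1 48.9
position: [0.5618, 0.1971, 0.0711]
gripper_width: 0.327
e7 [ 0.64 -0.21  4.19] T [-0.153  0.18   0.051] [ 0.236 -0.002 -0.051] 59.2 12.3
```

```bash
python3 -m handwheel '[0,0,0,-7,255,0,0,0,-7,255,0,0,0,-7,255,0,0,0,-7,255,0,0,0,-7,255,0,0,0,-7,255]'|egrep 'pos|width';python3 o.py
python3 -m handwheel '[0,0,0,-7,255,0,0,0,-7,255,0,0,0,-7,255,0,0,0,-7,255,0,0,0,-7,255]'|egrep 'pos|width';python3 o.py
```

```text
position: [0.5617, 0.1973, 0.071]
gripper_width: 0.325
e7 [ 0.78 -0.21  4.15] T [-0.027  0.172  0.029] [ 0.171 -0.033 -0.029] 59.2 -24.1
position: [0.5618, 0.1974, 0.071]
gripper_width: 0.32
e7 [-0.11 -0.18  2.85] T [0.005 0.099 1.348] [ 0.083 -0.057 -1.348] 59.2 -54.1
```

```bash
python3 -m handwheel '[0,0,0.02,0,255,0,0,0.03,0,255,0,0,0.035,0,255,0,0,0.03,0,255,0,0,0,0,255]'|egrep 'pos|contact'
python3 -m handwheel '[0.0092,-0.0313,0,-6,255,0.0092,-0.0313,0,-6,255,0.0092,-0.0313,0,-6,255,0.0092,-0.0313,0,-6,255,0.0092,-0.0313,0,-6,255,0.0092,-0.0313,0,-6,255,0.0092,-0.0313,0,-6,255,0.0092,-0.0313,0,-6,255,0.0092,-0.0313,0,-5,255,0,0,0,0,255,0,0,0,0,255,0,0,0,0,255]'
python3 o.py
```

```text
position: [0.5645, 0.1982, 0.1921]
contact_force: [0.7, -0.2, -0.0]
t: 33.4
position: [0.6446, -0.0842, 0.1854]
ee_rot: [[1.0, 0.006, 0.0], [0.006, -1.0, 0.001], [0.0, -0.001, -1.0]]
contact_force: [-0.8, 0.4, -0.9]
gripper_width: 0.324
grasp_force: 64.0
e7 [ 0.16 -0.04 -0.04] T [ 0.058 -0.02  -0.009] [0.058 0.02  0.009] 64.0 -74.2
```

```bash
python3 -m handwheel '[0,0,-0.03,0,255,0,0,-0.035,0,255,0,0,-0.03,0,255,0,0,-0.02,0,255,0,0,-0.005,0,255,0,0,-0.001,0,255,0,0,0,0,255]'|egrep 'pos|contact'
python3 -m handwheel '[0,0,-0.001,0,255,0,0,-0.001,0,255]'|egrep 'pos|contact'
python3 -m handwheel '[0,0,-0.001,0,255,0,0,-0.001,0,255]'|egrep 'pos|contact'
python3 -m handwheel '[0,0,-0.001,0,255,0,0,-0.001,0,255]'|egrep 'pos|contact'
```

```text
position: [0.6451, -0.0841, 0.0653]
contact_force: [-0.6, 0.6, -0.3]
position: [0.6456, -0.0846, 0.0639]
contact_force: [0.3, -0.3, -0.8]
position: [0.645, -0.0846, 0.061]
contact_force: [-0.8, 0.3, -0.5]
position: [0.6452, -0.0851, 0.059]
contact_force: [-0.6, -2.2, 12.9]
```

```bash
python3 -m handwheel '[0,0,0.001,0,255,0,0,0,0,110,0,0,0,0,110,0,0,0,0,110,0,0,0.01,0,110,0,0,0.03,0,110,0,0,0.04,0,110,0,0,0.04,0,110,0,0,0.03,7,110,0,0,0.03,7,110,-0.01,0.018,0,7,110,-0.02,0.035,0,7,110]'|head -2
python3 -m handwheel '[-0.02,0.035,0,7,110,-0.02,0.035,0,7,110,-0.02,0.035,0,7,110,-0.02,0.035,0,7,110,-0.02,0.035,0,7,110,-0.02,0.035,0,7,110,0,0.005,0,7,110,0,0,0,7,110,0,0,0,7,110,0,0,0,7,110,0,0,0,7,110,0,0,0,7,110]'|head -2
python3 -m handwheel '[0,0,0,7,110,0,0,0,7,110,0,0,0,7,110,0,0,0,7,110,0,0,0,7,110,0,0,0,7,110,0,0,0,7,110,0,0,0,7,110,0,0,0,7,110,0,0,0,7,110,0,0,0,7,110,0,0,0,7,110]'|head -2
python3 -m handwheel '[0,0,0,7,110,0,0,0,7,110,0,0,0,7,110,0,0,0,7,110,0,0,0,7,110,0,0,0,7,110,0,0,0,7,110,0,0,0,7,110,0,0,0,7,110,0,0,0,7,110,0,0,0,0,110]'
python3 - <<'E'
from h import *
st()
E
```

```text
t: 35.48
position: [0.6161, -0.0355, 0.2421]
t: 36.48
position: [0.4946, 0.183, 0.24]
t: 37.48
position: [0.4946, 0.183, 0.24]
t: 38.4
position: [0.4947, 0.1829, 0.24]
ee_rot: [[-0.058, -0.998, 0.001], [-0.998, 0.058, -0.0], [0.0, -0.001, -1.0]]
contact_force: [0.1, -1.4, 0.6]
gripper_width: 0.568
grasp_force: 0.0
38.4 [0.4947 0.1829 0.24  ] [[-0.058, -0.998, 0.001], [-0.998, 0.058, -0.0], [0.0, -0.001, -1.0]] [ 0.1 -1.4  0.6] 0.5682363902207614 0.0 [-22.1   9.3  -5.8 108.6   1.1  62.2 148.3]
```

```bash
python3 -m handwheel '[0,0,-0.035,0,110,0,0,-0.035,0,110,0,0,-0.035,0,110,0,0,-0.03,0,110,0,0.001,-0.02,0,110,0,0,-0.014,0,110,0,0,0,0,110,0,0,0,0,255,0,0,0,0,255,0,0,0,0,255,0,0,0,0,255,0,0,0,0,255]'; python3 o.py
```

```text
t: 39.4
position: [0.4953, 0.1844, 0.0714]
ee_rot: [[-0.065, -0.998, 0.002], [-0.998, 0.065, 0.001], [-0.001, -0.002, -1.0]]
contact_force: [0.9, 0.2, 3.8]
gripper_width: 0.326
grasp_force: 59.6
e7 [-0.13  0.27 -0.01] T [-0.041 -0.184  0.014] [ 0.186  0.029 -0.014] 59.6 146.0
```

```bash
python3 -m handwheel '[0,0,0,-7,255,0,0,0,-7,255,0,0,0,-7,255,0,0,0,-7,255,0,0,0,-7,255,0,0,0,-7,255,0,0,0,-7,255,0,0,0,-7,255]'|egrep 'pos|width';python3 o.py
python3 -m handwheel '[0,0,0,-7,255,0,0,0,-7,255,0,0,0,-7,255,0,0,0,-7,255,0,0,0,-7,255,0,0,0,-7,255]'|egrep 'pos|width';python3 o.py
python3 -m handwheel '[0,0,0,-7,255,0,0,0,-7,255,0,0,0,-7,255,0,0,0,-7,255,0,0,0,-7,255,0,0,0,-7,255]'|egrep 'pos|width';python3 o.py
```

```text
position: [0.4948, 0.1844, 0.0709]
gripper_width: 0.323
e7 [ 0.51 -0.01  4.24] T [-0.041  0.019  0.019] [ 0.026  0.037 -0.019] 59.4 96.1
position: [0.4949, 0.1844, 0.0708]
gripper_width: 0.326
e7 [0.52 0.28 4.17] T [-0.091 -0.256  0.046] [ 0.036 -0.269 -0.046] 59.2 59.5
position: [0.4949, 0.1845, 0.0707]
gripper_width: 0.323
e7 [0.65 0.53 4.06] T [-0.063 -0.418  0.024] [-0.301 -0.297 -0.024] 59.2 23.5
```

```bash
python3 -m handwheel '[0,0,0,-7,255,0,0,0,-7,255,0,0,0,-7,255,0,0,0,-7,255,0,0,0,-7,255,0,0,0,-7,255]'|egrep 'pos|width';python3 o.py
python3 -m handwheel '[0,0,0,-7,255,0,0,0,-7,255,0,0,0,-7,255,0,0,0,-7,255,0,0,0,-7,255]'|egrep 'pos|width';python3 o.py
```

```text
position: [0.4949, 0.1844, 0.0707]
gripper_width: 0.328
e7 [0.66 0.42 3.91] T [-0.263 -0.396 -0.   ] [-0.422 -0.22  -0.   ] 59.2 -11.4
position: [0.4947, 0.1844, 0.0707]
gripper_width: 0.324
e7 [0.68 0.09 3.79] T [-0.355 -0.287  0.01 ] [-0.45  -0.079 -0.011] 59.2 -39.4
```

```bash
python3 -m handwheel '[0,0,0,-7,255,0,0,0,-7,255,0,0,0,-7,255,0,0,0,-7,255]'|egrep 'pos|width';python3 o.py
python3 -m handwheel '[0,0,0,-7,255,0,0,0,-7,255,0,0,0,-7,255]'|egrep 'pos|width';python3 o.py
```

```text
position: [0.4953, 0.1846, 0.0708]
gripper_width: 0.322
e7 [2.2  1.88 3.31] T [ 0.711 -1.171  0.223] [ 0.245  1.348 -0.223] 59.3 -61.3
position: [0.4943, 0.1845, 0.0706]
gripper_width: 0.321
e7 [ 0.51 -1.98  3.36] T [-0.054  0.818  0.664] [-0.055 -0.819 -0.663] 59.8 -77.6
```

```bash
python3 -m handwheel '[0,0,0,-7,255,0,0,0,-7,255,0,0,0,-7,255]'|egrep 'pos|width';python3 o.py
python3 -m handwheel '[0,0,0,-7,255,0,0,0,-7,255]'|egrep 'pos|width';python3 o.py
```

```text
position: [0.4945, 0.1851, 0.0706]
gripper_width: 0.323
e7 [ 0.74 -0.97  2.39] T [0.421 0.096 1.558] [ 0.358 -0.242 -1.558] 59.7 -94.0
position: [0.4938, 0.1857, 0.0704]
gripper_width: 0.324
e7 [ 2.02 -2.91  3.1 ] T [1.647 0.833 1.019] [ 0.87  -1.627 -1.02 ] 59.7 -105.0
```

```bash
python3 -m handwheel '[0,0,0.02,0,255,0,0,0.03,0,255,0,0,0.035,0,255,0,0,0.03,0,255,0,0,0,0,255]'|egrep 'pos|contact'
python3 -m handwheel '[0.0119,-0.0298,0,-3,255,0.0119,-0.0298,0,-3,255,0.0119,-0.0298,0,-3,255,0.0119,-0.0298,0,-3,255,0.0119,-0.0298,0,-3,255,0.0119,-0.0298,0,-3,255,0.0119,-0.0298,0,-3,255,0.0119,-0.0298,0,-3,255,0,0,0,0,255,0,0,0,0,255,0,0,0,0,255]'
python3 o.py
```

```text
position: [0.4969, 0.1844, 0.1901]
contact_force: [2.0, 0.8, -0.7]
t: 44.32
position: [0.5896, -0.0539, 0.1851]
ee_rot: [[0.519, -0.854, -0.0], [-0.854, -0.519, 0.001], [-0.001, -0.0, -1.0]]
contact_force: [-0.2, -0.5, -0.8]
gripper_width: 0.32
grasp_force: 66.8
e7 [ 0.12 -0.09 -0.  ] T [-0.    -0.034 -0.037] [0.029 0.018 0.037] 66.8 -112.4
```

```bash
python3 -m handwheel '[0,0.001,-0.03,0,255,0,0,-0.035,0,255,0,0,-0.03,0,255,0,0,-0.02,0,255,0,0,-0.005,0,255,0,0,-0.001,0,255,0,0,0,0,255]'|egrep 'pos|contact'
python3 -m handwheel '[0,0,-0.001,0,255,0,0,-0.001,0,255]'|egrep 'pos|contact'
python3 -m handwheel '[0,0,-0.001,0,255,0,0,-0.001,0,255]'|egrep 'pos|contact'
python3 -m handwheel '[0,0,-0.001,0,255,0,0,-0.001,0,255]'|egrep 'pos|contact'
```

```text
position: [0.5902, -0.0525, 0.0652]
contact_force: [-0.3, -0.0, -1.5]
position: [0.5906, -0.0529, 0.0636]
contact_force: [1.4, -0.4, -1.0]
position: [0.5901, -0.053, 0.0608]
contact_force: [-0.3, 0.4, -2.1]
position: [0.5899, -0.0531, 0.0584]
contact_force: [-0.2, 0.7, -0.6]
```

```bash
python3 -m handwheel '[0,0,-0.001,0,255,0,0,-0.001,0,255]'|egrep 'pos|contact'
python3 -m handwheel '[0,0,-0.001,0,255,0,0,0,0,255]'|egrep 'pos|contact'
```

```text
position: [0.5901, -0.0533, 0.0569]
contact_force: [-3.5, 1.4, 19.3]
position: [0.5905, -0.0536, 0.0566]
contact_force: [-5.9, 2.5, 26.2]
```

```bash
python3 -m handwheel '[0,0,0.002,0,255,0,0,0.001,0,110,0,0,0,0,110,0,0,0,0,110,0,0,0.01,0,110,0,0,0.03,0,110,0,0,0.04,0,110,0,0,0.04,0,110,0,0,0.04,7,110,0,0,0.04,7,110,0,0,0,7,0,0,0,0,7,0]'|head -2
python3 -m handwheel '[0,0,0,7,0,0,0,0,7,0,0,0,0,7,0,0,0,0,7,0,0,0,0,7,0,0,0,0,7,0,0,0,0,7,0,0,0,0,7,0,0,0,0,7,0,0,0,0,7,0,0,0,0,7,0,0,0,0,7,0]'|head -2
python3 -m handwheel '[0,0,0,7,0,0,0,0,7,0,0,0,0,7,0,0,0,0,7,0,0,0,0,7,0,0,0,0,7,0,0,0,0,7,0,0,0,0,7,0,0,0,0,7,0,0,0,0,7,0,0,0,0,7,0,0,0,0,7,0]'|head -2
python3 -m handwheel '[0.001,-0.035,0,7,0,0.001,-0.035,0,7,0,0.001,-0.035,0,7,0,0.001,-0.035,0,7,0,0.001,-0.035,0,7,0,0,0,0,3,0,0,0,0,0,0,0,0,0,0,0]'
python3 - <<'E'
from h import *
c=snap('wrist','w5');st();print(pj(c,[.602,-.3,.098]),pj(c,[.608,-.084,.058]))
E
```

```text
t: 46.73
position: [0.5907, -0.0536, 0.2611]
t: 47.73
position: [0.5896, -0.0536, 0.2589]
t: 48.73
position: [0.5896, -0.0537, 0.2588]
t: 49.4
position: [0.5945, -0.2229, 0.2586]
ee_rot: [[-0.995, 0.104, -0.0], [0.104, 0.995, -0.0], [0.0, -0.0, -1.0]]
contact_force: [-0.3, 0.1, -0.3]
gripper_width: 1.001
grasp_force: 0.0
49.45 [ 0.5948 -0.222   0.2585] [[-0.995, 0.103, -0.0], [0.103, 0.995, 0.0], [0.0, 0.0, -1.0]] [-0.1  1.   0.8] 1.0006864229459909 0.0 [ -6.6  19.9  27.8  95.5  -9.9  67.1 107.7]
[185.30075146 186.43100938] [377.7002966 162.8677454]
```

View pics/w5.png

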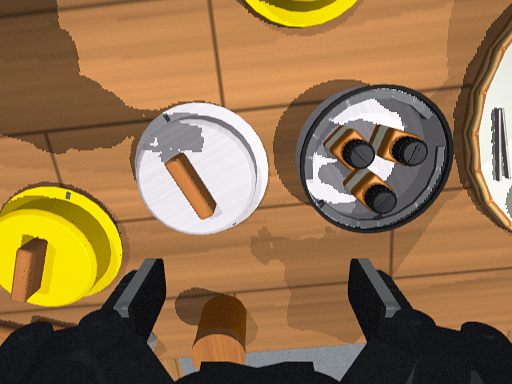

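All three bottles stand in the pot (caps at 357,153; 407,150; 380,200). The silver lid is at (200,168), with its handle from about (177,157) to (207,215) and a lug mark at (167,118). I'll compute its pose.

```bash
python3 - <<'E'
from h import *
c=ld('w5');r=lambda x:np.round(x,4)
im=c['img'].astype(int);m=((im[...,2]-im[...,0]>60)&(im[...,2]>70)).astype(np.uint8);M=m*0;M[140:225,160:225]=m[140:225,160:225]
k=max(cv2.findContours(M,0,1)[0],key=cv2.contourArea);b=cv2.minAreaRect(k);print(b);B=cv2.boxPoints(b)
e=sorted([(np.linalg.norm(B[i]-B[(i+1)%4]),i) for i in range(4)])
p,q=[(B[i]+B[(i+1)%4])/2 for _,i in e[:2]]
P,Q=px(c,*p,.098),px(c,*q,.098);print(p,q,r(P),r(Q),r((P+Q)/2),np.linalg.norm(P-Q),np.degrees(np.arctan2(*(Q-P)[1::-1])))
L=px(c,167,118,.014+.004);print('lug',r(L),np.degrees(np.arctan2(*(L-(P+Q)/2)[1::-1])),np.linalg.norm((L-(P+Q)/2)[:2]))
# dome brim circle centre guess
im2=cv2.resize(c['img'][90:240,130:280],(600,600),interpolation=cv2.INTER_CUBIC);cv2.imwrite('pics/m5.png',im2)
E
```

```text
((191.48580932617188, 186.5090789794922), (68.4261245727539, 22.5728702545166), 57.38076400756836)
[173.04314 157.6924 ] [209.92848 215.32576] [ 0.5703 -0.3071  0.098 ] [ 0.6372 -0.2791  0.098 ] [ 0.6038 -0.2931  0.098 ] 0.07249501544898815 22.787263707723035
lug [ 0.5349 -0.3281  0.018 ] -153.07275781319663 0.07724761493879687
```

View pics/m5.png

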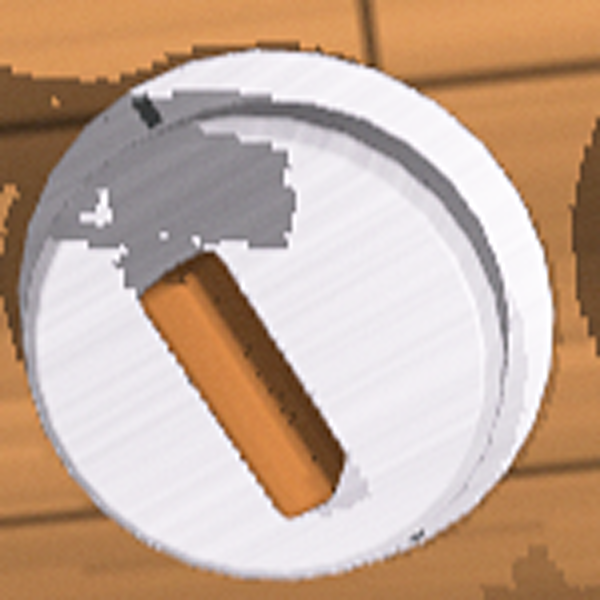

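```bash
python3 - <<'E'
from h import *
c=ld('w5');f=lambda x,y,z:px(c,130+x/4,90+y/4,z)
for P,Q in((f(160,283,.098),f(307,508,.098)),(f(148,110,.02),f(417,537,.02))):
    print(np.round((P+Q)/2,4),np.linalg.norm(P-Q),np.degrees(np.arctan2(*(Q-P)[1::-1])))
E
```

```text
[ 0.606  -0.2968  0.098 ] 0.07134692301606953 23.14533862057001
[ 0.6088 -0.2954  0.02  ] 0.16231279909971041 23.192515544603705
```

```bash
python3 -m handwheel '[0.002,-0.015,-0.02,6,0,0.002,-0.015,-0.02,6,0,0.002,-0.015,-0.025,6,0,0.002,-0.015,-0.03,6,0,0.003,-0.014,-0.03,5,0,0,0,0,0,0,0,0,0,0,0]'
```

```text
t: 50.03
position: [0.6052, -0.2958, 0.132]
ee_rot: [[-0.92, -0.392, -0.003], [-0.392, 0.92, 0.001], [0.002, 0.002, -1.0]]
contact_force: [-0.3, 0.6, 0.2]
gripper_width: 1.001
grasp_force: 0.0
```

```bash
python3 -m handwheel '[0,0,-0.03,0,0,0,0,-0.02,0,0,0,0,-0.012,0,0,0,0,-0.004,0,0,0,0,0,0,0]'|egrep 'pos|contact'
python3 -m handwheel '[0,0,-0.003,0,0,0,0,-0.002,0,0]'|egrep 'pos|contact'
```

```text
position: [0.6063, -0.2958, 0.0678]
contact_force: [0.4, -0.3, 0.2]
position: [0.6067, -0.2968, 0.0638]
contact_force: [1.0, 0.4, 0.4]
```

```bash
python3 -m handwheel '[0,0,0.002,0,255,0,0,0,0,255,0,0,0,0,255,0,0,0,0,255,0,0,0,0,255,0,0,0,0,255,0,0,0,0,255]'; python3 o.py
```

```text
t: 51.2
position: [0.6058, -0.2965, 0.0647]
ee_rot: [[-0.919, -0.394, 0.0], [-0.394, 0.919, 0.0], [-0.0, 0.0, -1.0]]
contact_force: [-2.6, 2.4, 5.2]
gripper_width: 0.193
grasp_force: 59.4
e7 [ 0.05 -0.91 -0.06] T [0.323 0.402 0.099] [-0.456  0.242 -0.099] 59.4 145.2
```

```bash
python3 -m handwheel '[0,0,0.025,0,255,0,0,0.035,0,255,0,0,0.035,0,255,0,0,0.03,0,255,0,0,0,0,255]'|egrep 'pos|contact'
python3 -m handwheel '[0,0.03,0,0,255,0,0.03,0,0,255,0,0.03,0,0,255,0,0.03,0,0,255,0.001,0.03,0,0,255,0.001,0.03,0,0,255,0,0.0325,0,0,255,0,0,0,0,255,0,0,0,0,255]'
python3 o.py
```

```text
position: [0.608, -0.2982, 0.1956]
contact_force: [1.7, -0.5, -2.6]
t: 52.37
position: [0.6076, -0.0817, 0.1887]
ee_rot: [[-0.917, -0.398, -0.001], [-0.398, 0.917, 0.001], [0.001, 0.001, -1.0]]
contact_force: [0.3, -2.3, -1.9]
gripper_width: 0.189
grasp_force: 59.8
e7 [-0.41  0.04 -0.56] T [-0.078 -0.002  0.028] [ 0.073  0.03  -0.028] 59.8 121.9
```

```bash
python3 -m handwheel '[0,0,-0.02,0,255,0,0,-0.02,0,255,0,0,-0.02,0,255,0,0,0,0,255,0,0,0,0,255]'|egrep 'pos|contact|ee'
python3 - <<'E'
from h import *
b=snap('side','d6');a=snap('scene','s6')
r=lambda im,x,y,w,h:cv2.resize(im[y:y+h,x:x+w],(400,300),interpolation=cv2.INTER_CUBIC)
cv2.imwrite('pics/m6.png',np.hstack([r(a['img'],180,175,100,75),r(b['img'],180,135,100,75)]))
E
```

```text
position: [0.607, -0.0852, 0.1286]
ee_rot: [[-0.919, -0.393, -0.002], [-0.393, 0.919, -0.001], [0.002, 0.0, -1.0]]
contact_force: [0.6, -0.9, -2.7]
```

View pics/m6.png

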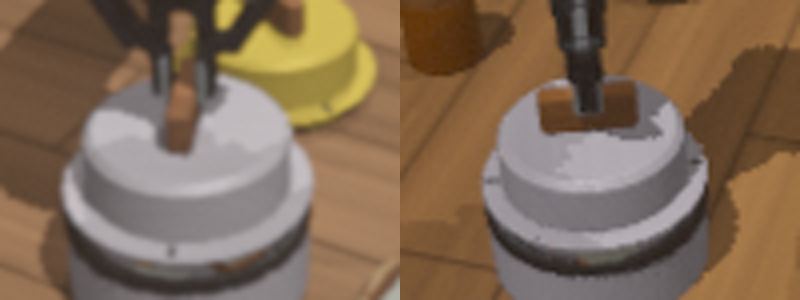

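```bash
python3 -m handwheel '[0.0005,0.0005,-0.003,0,255,0,0,-0.003,0,255,0,0,-0.002,0,255,0,0,0,0,255]'|egrep 'pos|contact'
python3 -m handwheel '[0,0,-0.002,0,255,0,0,-0.002,0,255,0,0,0,0,255]'|egrep 'pos|contact'
python3 -m handwheel '[0,0,-0.002,0,255,0,0,-0.002,0,255,0,0,0,0,255]'|egrep 'pos|contact'
```

```text
position: [0.6082, -0.0836, 0.1212]
contact_force: [0.4, 0.3, -4.5]
position: [0.6089, -0.0843, 0.1195]
contact_force: [-11.9, 1.1, 28.8]
position: [0.6109, -0.0845, 0.1181]
contact_force: [-15.6, 0.6, 54.1]
```

```bash
python3 -m handwheel '[0,0,0.004,0,255,0,0,0.006,0,255,0,0,0,0,255]'|egrep 'pos|contact|ee'
python3 - <<'E'
from h import *
from scipy.optimize import least_squares
for f,box,c0 in(('w4',(170,40,180,185),(258,131)),('w5',(290,75,170,165),(375,160))):
    c=ld(f);im=c['img'];g=im.max(2).astype(float);pts=[]
    hsv=cv2.cvtColor(im,cv2.COLOR_BGR2HSV)
    for th in np.arange(0,2*np.pi,np.pi/60):
        # scan from outside inwards: first dark (ring) pixel with steep drop
        for rr in np.arange(100,60,-.5):
            u,v=c0[0]+rr*np.cos(th),c0[1]+rr*np.sin(th)
            if not(0<=int(v)<384 and 0<=int(u)<512):continue
            if g[int(v),int(u)]<55: pts.append(px(c,u,v,.058)[:2]);break
    P=np.array(pts);fun=lambda p:np.hypot(*(P-p[:2]).T)-p[2]
    s=least_squares(fun,[.608,-.084,.085],loss='soft_l1',f_scale=.001);print(f,len(P),np.round(s.x,4),np.median(abs(fun(s.x))))
E
```

```text
position: [0.6088, -0.0837, 0.1244]
ee_rot: [[-0.919, -0.394, 0.001], [-0.394, 0.919, -0.0], [-0.001, -0.001, -1.0]]
contact_force: [0.1, 0.2, -2.5]
w4 120 [ 0.6084 -0.088   0.0869] 0.0002763773469046521
w5 120 [ 0.6092 -0.0861  0.0874] 0.0004127250081953013
```

```bash
python3 -m handwheel '[-0.0015,-0.0025,0,0,255,0,0,-0.002,0,255,0,0,-0.002,0,255,0,0,0,0,255]'|egrep 'pos|contact'
python3 -m handwheel '[0,0,-0.001,0,255,0,0,-0.001,0,255,0,0,0,0,255]'|egrep 'pos|contact'
python3 -m handwheel '[0,0,-0.001,0,255,0,0,0,0,255]'|egrep 'pos|contact';python3 o.py
```

```text
position: [0.6064, -0.0871, 0.1196]
contact_force: [-7.2, -1.4, 18.8]
position: [0.606, -0.0877, 0.1186]
contact_force: [-17.0, -3.6, 33.7]
position: [0.606, -0.088, 0.1179]
contact_force: [-9.0, -1.4, 25.5]
e7 [-1.48 -4.47 -0.22] T [0.24  1.589 0.193] [-0.845  1.367 -0.194] 66.6 123.7
```

```bash
python3 -m handwheel '[0,0,0.005,0,255,0,0,0.003,0,255]'|egrep 'pos'
python3 - <<'E'
from h import *
for f in('w4','w5'):
    c=ld(f);g=cv2.cvtColor(c['img'],cv2.COLOR_BGR2GRAY).astype(np.float32);print(f)
    for R in(.074,.0765,.079):
        o=[]
        for d in range(0,360,5):
            t=np.radians(d);u,v=pj(c,[.6085+R*np.cos(t),-.0868+R*np.sin(t),.055]);o.append(int(cv2.getRectSubPix(g,(1,1),(float(u),float(v)))[0,0]))
        print(R,*[f'{5*i*1}:{x}' for i,x in enumerate(o)])
E
```

```text
position: [0.6067, -0.0863, 0.1243]
w4
0.074 0:98 5:98 10:93 15:87 20:84 25:91 30:86 35:85 40:86 45:92 50:93 55:90 60:102 65:89 70:89 75:92 80:118 85:89 90:88 95:88 100:98 105:97 110:99 115:97 120:98 125:59 130:82 135:84 140:82 145:100 150:101 155:100 160:101 165:143 170:100 175:98 180:100 185:119 190:102 195:98 200:97 205:95 210:96 215:97 220:121 225:93 230:97 235:94 240:90 245:94 250:96 255:95 260:104 265:96 270:95 275:95 280:128 285:124 290:123 295:119 300:117 305:84 310:97 315:98 320:96 325:97 330:95 335:98 340:98 345:114 350:97 355:98
0.0765 0:95 5:105 10:84 15:84 20:86 25:85 30:87 35:88 40:86 45:89 50:91 55:91 60:89 65:91 70:92 75:91 80:96 85:91 90:88 95:88 100:89 105:82 110:79 115:78 120:79 125:52 130:85 135:81 140:85 145:100 150:97 155:98 160:99 165:93 170:102 175:100 180:99 185:145 190:98 195:99 200:100 205:98 210:98 215:98 220:96 225:97 230:96 235:96 240:135 245:96 250:97 255:95 260:95 265:95 270:95 275:95 280:129 285:123 290:121 295:121 300:118 305:81 310:95 315:93 320:95 325:100 330:95 335:94 340:95 345:118 350:96 355:97
0.079 0:102 5:102 10:88 15:88 20:90 25:90 30:81 35:
[... 1405 characters left out ...]
:116 260:146 265:114 270:113 275:112 280:227 285:244 290:244 295:243 300:161 305:53 310:111 315:111 320:111 325:112 330:111 335:111 340:96 345:125 350:96 355:98
0.079 0:105 5:97 10:105 15:93 20:106 25:81 30:74 35:85 40:117 45:72 50:86 55:69 60:104 65:73 70:87 75:109 80:35 85:102 90:127 95:103 100:78 105:84 110:85 115:84 120:83 125:82 130:121 135:123 140:136 145:135 150:134 155:133 160:136 165:133 170:132 175:130 180:132 185:131 190:131 195:130 200:125 205:125 210:121 215:127 220:122 225:123 230:123 235:122 240:156 245:120 250:120 255:120 260:120 265:117 270:116 275:113 280:229 285:245 290:247 295:235 300:84 305:60 310:113 315:114 320:112 325:112 330:112 335:114 340:99 345:133 350:100 355:100
```

```bash
python3 - <<'E'
from h import *
for f in('w2','w3'):
    c=ld(f);g=cv2.cvtColor(c['img'],cv2.COLOR_BGR2GRAY).astype(np.float32);print(f)
    for R in(.0765,):
        o=[]
        for d in range(0,360,5):
            t=np.radians(d);u,v=pj(c,[.6085+R*np.cos(t),-.0868+R*np.sin(t),.055])
            if 0<u<511 and 0<v<383:o.append(f'{d}:{int(g[int(round(v)),int(round(u))])}')
        print(*o)
c=ld('w5');im=c['img'];
W=np.zeros((500,500,3),np.uint8)
S=2500.;X,Y=np.meshgrid((np.arange(500)-250)/S,-(np.arange(500)-250)/S)
mp=[]
K,R,t=c['K'],c['R'],c['t'].ravel();P=np.stack([.6085+X,-.0868+Y,0*X+.055],-1)@R.T+t;uv=P@K.T;uv=(uv[...,:2]/uv[...,2:]).astype(np.float32)
cv2.imwrite('pics/m7.png',cv2.remap(im,uv[...,0],uv[...,1],cv2.INTER_CUBIC))
E
```

```text
w2
15:81 20:83 25:82 30:81 35:83 40:82 45:85 50:84 55:81 60:86 65:85 70:82 75:83 80:115 85:81 90:83 95:82 100:37 105:117 110:157 115:203 120:205 125:202 130:84 135:84 140:82 145:79 150:80 155:82 160:80 165:124 170:83 175:81 180:81
w3
60:85 65:80 70:85 75:83 80:110 85:84 90:86 95:87 100:216 105:207 110:206 115:206 120:205 125:86
```

View pics/m7.png

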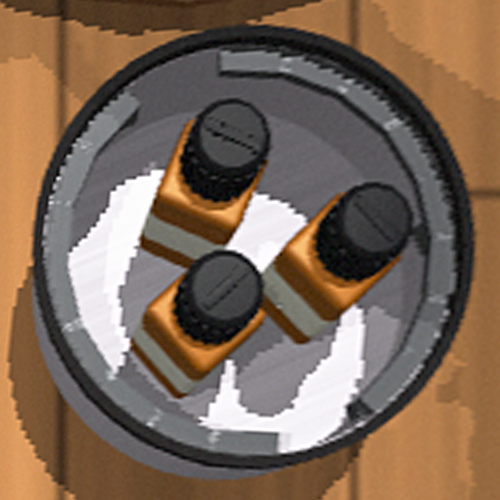

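The rectified view shows the entry slots at about 113° and 292°, and the lid's lugs are at 23° now. I'll turn the lid by -90° in the air, insert it there, then lock it clockwise.

```bash
python3 -m handwheel '[0.001,0.002,0.012,0,255,0,0,0,-7,255,0,0,0,-7,255,0,0,0,-7,255,0,0,0,-7,255,0,0,0,-7,255,0,0,0,-7,255,0,0,0,-7,255,0,0,0,-7,255,0,0,0,-7,255,0,0,0,-7,255,0,0,0,-7,255]'|egrep 'pos|contact'
python3 -m handwheel '[0,0,0,-7,255,0,0,0,-6.2,255,0,0,0,0,255,0,0,-0.005,0,255,0,0,-0.004,0,255,0,0,-0.004,0,255,0,0,0,0,255]'; python3 o.py
```

```text
position: [0.6078, -0.0837, 0.1366]
contact_force: [0.5, -0.2, -4.0]
t: 56.47
position: [0.6073, -0.0841, 0.1224]
ee_rot: [[-0.393, 0.92, -0.001], [0.92, 0.393, 0.0], [0.001, -0.001, -1.0]]
contact_force: [0.7, -0.6, -2.5]
gripper_width: 0.189
grasp_force: 62.7
e7 [-0.01 -0.34  0.2 ] T [0.04  0.035 0.027] [ 0.016  0.05  -0.028] 62.7 44.8
```

```bash
python3 -m handwheel '[0,0,-0.002,0,255,0,0,-0.002,0,255,0,0,0,0,255]'|egrep 'pos|contact'
python3 -m handwheel '[0,0,-0.002,0,255,0,0,0,0,255]'|egrep 'pos|contact'
python3 -m handwheel '[0,0,-0.002,0,255,0,0,0,0,255]'|egrep 'pos|contact'
```

```text
position: [0.6079, -0.0847, 0.1194]
contact_force: [-0.4, -1.7, 3.3]
position: [0.6079, -0.0845, 0.1174]
contact_force: [-0.5, -4.1, 4.1]
position: [0.6084, -0.085, 0.1159]
contact_force: [0.1, -4.8, 10.1]
```

```bash
python3 -m handwheel '[0,-0.0015,0,0,255,0,0,0,0,255]'|egrep 'pos|contact'
python3 -m handwheel '[0,0,-0.002,0,255,0,0,0,0,255]'|egrep 'pos|contact'
python3 -m handwheel '[0,0,-0.002,0,255,0,0,0,0,255]'|egrep 'pos|contact'
```

```text
position: [0.6082, -0.0857, 0.1157]
contact_force: [0.7, -1.4, 7.2]
position: [0.609, -0.0868, 0.1145]
contact_force: [-0.8, -5.8, 17.2]
position: [0.6094, -0.0882, 0.1132]
contact_force: [-1.5, -11.4, 22.9]
```

```bash
python3 -m handwheel '[0,0,0.003,0,255,0,-0.0015,0,0,255,0,0,0,0,255]'|egrep 'pos|contact';python3 o.py
python3 -m handwheel '[0,-0.001,-0.002,0,255,0,0,0,0,255]'|egrep 'pos|contact|ee'; python3 o.py
```

```text
position: [0.6086, -0.0874, 0.1148]
contact_force: [2.4, -1.6, 3.7]
e7 [0.19 1.41 0.23] T [-0.318 -0.866 -0.188] [-0.673 -0.631  0.188] 64.1 45.4
position: [0.6089, -0.0888, 0.1131]
ee_rot: [[-0.391, 0.921, 0.002], [0.921, 0.391, -0.0], [-0.001, 0.002, -1.0]]
contact_force: [3.3, -3.8, 13.5]
e7 [-0.01  1.    0.22] T [-0.181 -0.574 -0.182] [-0.457 -0.391  0.181] 65.5 45.6
```

```bash
cat > cmp.py <<'E'
from h import *
from scipy.ndimage import shift
import sys
for n,f,(x,y,w,h),X in(('side','d0',(212,188,38,18),[.577,-.014,.062]),('scene','s0',(196,215,60,36),[.64,-.06,.062])):
    c=snap(n,n+sys.argv[1]);a=cv2.cvtColor(ld(f)['img'],cv2.COLOR_BGR2GRAY)[y:y+h,x:x+w];b=cv2.cvtColor(c['img'],cv2.COLOR_BGR2GRAY)[y-10:y+h+10,x-10:x+w+10]
    k=4;A=cv2.resize(a,None,fx=k,fy=k,interpolation=cv2.INTER_CUBIC);B=cv2.resize(b,None,fx=k,fy=k,interpolation=cv2.INTER_CUBIC)
    r=cv2.matchTemplate(B,A,cv2.TM_CCOEFF_NORMED);_,m,_,l=cv2.minMaxLoc(r);d=np.array(l)/k-10
    P=np.array(X);J=np.array([(pj(c,P+e)-pj(c,P-e))/2 for e in np.eye(3)*.001]).T
    print(n,'score',round(m,3),'shift px',d,'px per mm xyz',np.round(J,2).tolist())
E
python3 cmp.py 8
```

```text
side score 0.88 shift px [-0.25 -1.  ] px per mm xyz [[-0.32, -0.11, -0.02], [-0.06, 0.22, -0.24]]
scene score 0.918 shift px [ 0.25 -0.75] px per mm xyz [[-0.19, 0.31, -0.01], [0.21, 0.11, -0.28]]
```

```bash
python3 -m handwheel '[0.001,-0.001,0,0,255,0,0,0,0,255,0,0,0,0,255]'|egrep 'pos|contact'; python3 o.py
python3 -m handwheel '[0,0,-0.0015,0,255,0,0,0,0,255,0,0,0,0,255]'|egrep 'pos|contact'; python3 o.py
python3 -m handwheel '[0,0,0,-1.5,255,0,0,0,0,255]'|egrep 'pos|contact'; python3 o.py
```

```text
position: [0.6093, -0.0892, 0.1128]
contact_force: [0.5, -3.7, 12.1]
e7 [-0.08  0.23  0.15] T [ 0.076  0.006 -0.147] [-0.024  0.072  0.147] 65.3 45.7
position: [0.6096, -0.09, 0.1119]
contact_force: [-0.6, -5.4, 18.2]
e7 [-1.02  0.16  0.13] T [-0.675  0.37  -0.136] [ 0.604 -0.477  0.134] 66.3 45.8
position: [0.6095, -0.0901, 0.1119]
contact_force: [-1.9, -6.2, 19.3]
e7 [-2.1   0.04 -1.6 ] T [-0.885  0.529  0.949] [ 0.815 -0.629 -0.95 ] 67.1 44.5
```

```bash
python3 -m handwheel '[0,0,0,1.5,255,0,0,0,0,255]'|egrep 'pos|contact'; python3 o.py;python3 cmp.py 9
```

```text
position: [0.6096, -0.0901, 0.1119]
contact_force: [-0.6, -6.3, 18.4]
e7 [-0.81  0.1   0.9 ] T [-0.711  0.298 -0.224] [ 0.553 -0.538  0.223] 66.3 45.9
side score 0.87 shift px [-0.25 -1.  ] px per mm xyz [[-0.32, -0.11, -0.02], [-0.06, 0.22, -0.24]]
scene score 0.905 shift px [-0.25 -0.5 ] px per mm xyz [[-0.19, 0.31, -0.01], [0.21, 0.11, -0.28]]
```

```bash
python3 -m handwheel '[0,0,0.002,0,255,0,0,0,0,180,0,0,0,0,100,0,0,0,0,60,0,0,0,0,0,0,0,0,0,0,0,0,0,0,0]'|egrep 'pos|contact'; python3 cmp.py 10
python3 -m handwheel '[0,0,0.035,0,0,0,0,0.035,0,0,0,0,0.035,0,0,0,0,0.035,0,0,0,0,0,0,0,0,0,0,0,0]'|egrep 'pos|contact'
python3 - <<'E'
from h import *
c=snap('wrist','w9');st();r=lambda x:np.round(x,4)
im=c['img'];h=cv2.cvtColor(im,cv2.COLOR_BGR2HSV);H,S,V=[h[...,i].astype(int) for i in range(3)]
m=((S>90)&(H<18)).astype(np.uint8);u0,v0=pj(c,[.6085,-.0868,.143]);print(u0,v0)
M=m*0;u0,v0=int(u0),int(v0);M[v0-60:v0+60,u0-40:u0+40]=m[v0-60:v0+60,u0-40:u0+40]
for k in cv2.findContours(M,0,1)[0]:
    if cv2.contourArea(k)>300:
        B=cv2.minAreaRect(k);print(B)
        b=cv2.boxPoints(B);e=sorted([(np.linalg.norm(b[i]-b[(i+1)%4]),i) for i in range(4)]);p,q=[(b[i]+b[(i+1)%4])/2 for _,i in e[:2]]
        for z in(.143,.147):
            P,Q=px(c,*p,z),px(c,*q,z);print(r((P+Q)/2),np.linalg.norm(P-Q),np.degrees(np.arctan2(*(P-Q)[1::-1])))
# brim circle fit: outermost grey pixel
w=((S<45)&(V>60)).astype(np.uint8)
cn=max(cv2.findContours(w,0,1)[0],key=cv2.contourArea);P=np.array([px(c,*p[0],.063)[:2] for p in cv2.convexHull(cn)])
from scipy.optimize import least_squares
fun=lambda p:np.hypot(*(P-p[:2]).T)-p[2]
s=least_squares(fun,[.608,-.085,.087],loss='soft_l1',f_scale=.001);print('brim',r(s.x),np.abs(fun(s.x)).max())
E
```

```text
position: [0.6086, -0.089, 0.1127]
contact_force: [-0.1, -0.4, 0.0]
side score 0.856 shift px [ 0. -2.] px per mm xyz [[-0.32, -0.11, -0.02], [-0.06, 0.22, -0.24]]
scene score 0.84 shift px [-0.25 -1.5 ] px per mm xyz [[-0.19, 0.31, -0.01], [0.21, 0.11, -0.28]]
position: [0.6097, -0.0893, 0.2548]
contact_force: [-0.4, -0.7, -1.0]
60.2333 [ 0.6089 -0.089   0.2532] [[-0.391, 0.92, 0.001], [0.92, 0.391, 0.0], [0.0, 0.001, -1.0]] [-1.1  1.  -0.4] 1.00098663703553 0.0 [-30.9  20.7  43.4  99.1 -15.4  66.3  39.9]
256.03690093783905 182.00581320308643
((255.5, 232.0), (79.0, 18.0), 0.0)
[ 0.6271 -0.132   0.143 ] 0.07436990933783336 -157.1073162037918
[ 0.6264 -0.1303  0.147 ] 0.07328831294325544 -157.1073162037918
((255.0, 180.5), (83.0, 20.0), 90.0)
[ 0.6077 -0.0874  0.143 ] 0.07686925818951099 112.9190470178463
[ 0.6073 -0.0863  0.147 ] 0.07575131259495631 112.91904701784627
brim [ 0.6085 -0.0842  0.0891] 0.0022868390880958905
```

```bash
cat > lidfit.py <<'E'
from h import *
from scipy.optimize import least_squares
def fit(f,dz=0.):
    c=ld(f);r=lambda x:np.round(x,4);h=cv2.cvtColor(c['img'],cv2.COLOR_BGR2HSV);H,S,V=[h[...,i].astype(int) for i in range(3)]
    w=((S<45)&(V>60)).astype(np.uint8);n,l,s,ce=cv2.connectedComponentsWithStats(w)
    u,v=pj(c,[.6085,-.0868,.1]);i=min([i for i in range(1,n) if s[i,4]>4000],key=lambda i:np.hypot(*(ce[i]-[u,v])))
    cn=max(cv2.findContours((l==i).astype(np.uint8),0,1)[0],key=cv2.contourArea);P=np.array([px(c,*p[0],.063+dz)[:2] for p in cv2.convexHull(cn)])
    fun=lambda p:np.hypot(*(P-p[:2]).T)-p[2];q=least_squares(fun,[.608,-.085,.087],loss='soft_l1',f_scale=.001);print(f,'brim',r(q.x),np.abs(fun(q.x)).max())
    m=((S>90)&(H<18)).astype(np.uint8);u,v=pj(c,[.6085,-.0868,.143]);n,l,s,ce=cv2.connectedComponentsWithStats(m)
    i=min([i for i in range(1,n) if 500<s[i,4]<4000],key=lambda i:np.hypot(*(ce[i]-[u,v])));k=max(cv2.findContours((l==i).astype(np.uint8),0,1)[0],key=cv2.contourArea)
    B=cv2.minAreaRect(k);b=cv2.boxPoints(B);e=sorted([(np.linalg.norm(b[i]-b[(i+1)%4]),i) for i in range(4)]);p,q=[(b[i]+b[(i+1)%4])/2 for _,i in e[:2]]
    P,Q=px(c,*p,.143+dz),px(c,*q,.143+dz);print('  handle',r((P+Q)/2),round(np.linalg.norm(P-Q),4),round(np.degrees(np.arctan2(*(P-Q)[1::-1]))%180,2),B)
if __name__=='__main__':
    fit('w1');fit('w9',.006)
E
python3 lidfit.py
```

```text
w1 brim [ 0.6088 -0.0881  0.0875] 0.002906003260306489
  handle [ 0.6071 -0.0844  0.143 ] 0.0762 112.81 ((252.35440063476562, 190.49392700195312), (19.48309326171875, 79.55596923828125), 2.385944128036499)
w9 brim [ 0.608  -0.083   0.0876] 0.002246054954110663
  handle [ 0.6071 -0.0858  0.149 ] 0.0752 112.92 ((255.0, 180.5), (83.0, 20.0), 90.0)
```

```bash
python3 -m handwheel '[-0.0015,0.0032,-0.03,0,0,0,0,-0.035,0,0,0,0,-0.035,0,0,0,0,-0.025,0,0,0,0,-0.011,0,0,0,0,0,0,0,0,0,0,0,255,0,0,0,0,255,0,0,0,0,255,0,0,0,0,255,0,0,0,0,255,0,0,0,0,255]'
python3 o.py
python3 -m handwheel '[0,0,0.005,0,255,0,0,0.01,0,255,0,0,0.01,0,255,0,0,0,0,255,0,0,0,0,255]'; python3 o.py; python3 cmp.py 11
```

```text
t: 61.23
position: [0.6077, -0.0859, 0.1175]
ee_rot: [[-0.391, 0.92, 0.001], [0.92, 0.391, 0.0], [-0.0, 0.001, -1.0]]
contact_force: [1.5, -0.9, 2.4]
gripper_width: 0.188
grasp_force: 60.4
e7 [0.2  0.19 0.11] T [ 0.101 -0.203 -0.115] [-0.226  0.014  0.115] 60.4 45.3
t: 61.65
position: [0.6078, -0.0859, 0.1428]
ee_rot: [[-0.391, 0.92, 0.001], [0.92, 0.391, 0.0], [-0.0, 0.001, -1.0]]
contact_force: [0.0, 0.6, -3.7]
gripper_width: 0.186
grasp_force: 59.9
e7 [ 0.19  0.22 -0.12] T [ 0.007 -0.018 -0.017] [-0.019 -0.     0.017] 59.9 44.2
side score 0.853 shift px [-0.75 -8.5 ] px per mm xyz [[-0.32, -0.11, -0.02], [-0.06, 0.22, -0.24]]
scene score 0.846 shift px [-0.75 -8.75] px per mm xyz [[-0.19, 0.31, -0.01], [0.21, 0.11, -0.28]]
```

```bash
python3 -m handwheel '[0,0,0.025,0,255,0,0,0.025,0,255,0,-0.03,0,0,255,0,-0.035,0,0,255,0,-0.035,0,0,255,0,-0.035,0,0,255,0,-0.035,0,0,255,0,-0.035,0,0,255,0,-0.005,-0.03,0,255,0,0,-0.03,0,255,0,0,-0.03,0,255,0,0,-0.02,0,255]'|egrep 'pos|contact'
python3 -m handwheel '[0,0,-0.003,0,255,0,0,-0.003,0,255,0,0,0,0,255]'|egrep 'pos|contact'
python3 -m handwheel '[0,0,-0.002,0,255,0,0,-0.001,0,255,0,0,0,0,255]'|egrep 'pos|contact'
```

```text
position: [0.6059, -0.2955, 0.0784]
contact_force: [0.1, 0.9, -2.7]
position: [0.6075, -0.2962, 0.0763]
contact_force: [0.4, -0.3, -2.0]
position: [0.6077, -0.296, 0.0737]
contact_force: [-0.5, -0.5, -2.7]
```

```bash
python3 -m handwheel '[0,0,-0.002,0,255,0,0,-0.001,0,255,0,0,0,0,255]'|egrep 'pos|contact'
python3 -m handwheel '[0,0,-0.002,0,255,0,0,-0.001,0,255,0,0,0,0,255]'|egrep 'pos|contact'
python3 -m handwheel '[0,0,-0.002,0,255,0,0,0,0,255]'|egrep 'pos|contact'
```

```text
position: [0.6079, -0.2947, 0.071]
contact_force: [-4.8, 9.6, 16.4]
position: [0.6086, -0.2931, 0.0692]
contact_force: [-10.8, 20.4, 35.6]
position: [0.6086, -0.2928, 0.0674]
contact_force: [-12.3, 23.7, 41.0]
```

```bash
python3 -m handwheel '[0,0,0.004,0,255,0,0,0,0,100,0,0,0,0,0,0,0,0,0,0,0,0,0,0,0,0,0,0.035,0,0,0,0,0.035,0,0,0,0,0.035,0,0,0,0.005,0.035,0,0,0,0,0.003,0,0,0,0,0,0,0,0,0,0,0,0]'
python3 - <<'E'
from h import *
c=snap('wrist','w10');st()
h=cv2.cvtColor(c['img'],cv2.COLOR_BGR2HSV);H,S,V=[h[...,i].astype(int) for i in range(3)]
m=((S>90)&(H<18)).astype(np.uint8);u,v=pj(c,[.608,-.296,.098]);print(u,v)
n,l,s,ce=cv2.connectedComponentsWithStats(m)
i=min([i for i in range(1,n) if 500<s[i,4]<4000],key=lambda i:np.hypot(*(ce[i]-[u,v])));k=max(cv2.findContours((l==i).astype(np.uint8),0,1)[0],key=cv2.contourArea)
B=cv2.minAreaRect(k);b=cv2.boxPoints(B);e=sorted([(np.linalg.norm(b[i]-b[(i+1)%4]),i) for i in range(4)]);p,q=[(b[i]+b[(i+1)%4])/2 for _,i in e[:2]]
P,Q=px(c,*p,.098),px(c,*q,.098);print('handle',np.round((P+Q)/2,4),np.linalg.norm(P-Q),np.degrees(np.arctan2(*(P-Q)[1::-1]))%180,B)
# dark lug marks on brim
g=c['img'].max(2);w=((S<60)&(V>90)).astype(np.uint8);n,l,s,ce=cv2.connectedComponentsWithStats(w);i=min([i for i in range(1,n) if s[i,4]>4000],key=lambda i:np.hypot(*(ce[i]-[u,v])))
hull=cv2.convexHull(np.argwhere(l==i)[:,::-1].astype(np.int32));z=np.zeros_like(g);cv2.fillConvexPoly(z,hull,1);n,l,s,ce=cv2.connectedComponentsWithStats(((g<70)&(z>0)).astype(np.uint8))
print([(np.round(ce[i],1),s[i,4],np.round(px(c,*ce[i],.018)[:2],4)) for i in range(1,n) if s[i,4]>5])
E
```

```text
t: 64.92
position: [0.6072, -0.2907, 0.2113]
ee_rot: [[-0.391, 0.92, -0.0], [0.92, 0.391, 0.0], [0.0, -0.0, -1.0]]
contact_force: [-0.4, 0.3, -0.9]
gripper_width: 1.003
grasp_force: 0.0
64.9667 [ 0.6069 -0.2906  0.2107] [[-0.391, 0.92, -0.001], [0.92, 0.391, 0.001], [0.001, -0.001, -1.0]] [ 0.  -1.  -0.8] 1.001415583180338 0.0 [ -9.2  29.3  42.   93.9 -21.1  65.1  61.2]
255.15500932535588 190.05615329855877
handle [ 0.6059 -0.2903  0.098 ] 0.07470330217211132 112.95019835109511 ((255.5, 182.0), (80.0, 19.0), 90.0)
[]
```

```bash
python3 -m handwheel '[0,0,-0.04,0,0,0,0,-0.04,0,0,0,0,-0.035,0,0,0,0,-0.02,0,0,0,0,-0.012,0,0,0,0,0,0,0,0,0,0,0,255,0,0,0,0,255,0,0,0,0,255,0,0,0,0,255,0,0,0,0,255,0,0,0,0,255]'
python3 -m handwheel '[0,0,0.02,0,255,0,0,0.035,0,255,0,0,0.035,0,255,0,0,0.035,0,255,0,0.03,0,0,255,0,0.035,0,0,255,0,0.035,0,0,255,0,0.035,0,0,255,0,0.035,0,0,255,0.0005,0.0356,0,0,255,0,0,0,0,255,0,0,0,0,255]'; python3 o.py
```

```text
t: 65.97
position: [0.6074, -0.2911, 0.0655]
ee_rot: [[-0.391, 0.92, 0.0], [0.92, 0.391, -0.0], [-0.0, 0.0, -1.0]]
contact_force: [-1.6, -0.5, 2.6]
gripper_width: 0.193
grasp_force: 62.0
t: 66.97
position: [0.6079, -0.0825, 0.1897]
ee_rot: [[-0.395, 0.919, -0.0], [0.919, 0.395, 0.001], [0.001, -0.0, -1.0]]
contact_force: [-0.3, -0.3, -2.6]
gripper_width: 0.185
grasp_force: 61.2
e7 [-0.42  0.11 -0.6 ] T [-0.09  -0.014  0.038] [ 0.023 -0.088 -0.037] 61.2 42.3
```

```bash
python3 -m handwheel '[0,0,-0.02,0,255,0,0,-0.02,0,255,0,0,-0.018,0,255,0,0,-0.008,0,255,0,0,0,0,255,0,0,0,0,255]'|egrep 'pos|contact|ee'
python3 -m handwheel '[0,0,-0.002,0,255,0,0,-0.002,0,255,0,0,0,0,255]'|egrep 'pos|contact'
python3 -m handwheel '[0,0,-0.002,0,255,0,0,0,0,255]'|egrep 'pos|contact';python3 o.py
```

```text
position: [0.6078, -0.0863, 0.1242]
ee_rot: [[-0.39, 0.921, -0.0], [0.921, 0.39, -0.0], [-0.0, -0.0, -1.0]]
contact_force: [0.2, 0.3, -1.3]
position: [0.608, -0.0854, 0.1202]
contact_force: [-0.6, 0.3, -2.7]
position: [0.6078, -0.0853, 0.1179]
contact_force: [-0.2, 0.0, -3.4]
e7 [-0.01 -0.13  0.04] T [0.057 0.069 0.006] [ 0.041  0.08  -0.006] 61.2 45.6
```

No contact below the flange level this time, so the lugs are in the slots. Continuing down to the seal.

```bash
python3 -m handwheel '[0,0,-0.002,0,255,0,0,-0.001,0,255,0,0,0,0,255]'|egrep 'pos|contact'
python3 -m handwheel '[0,0,-0.002,0,255,0,0,0,0,255]'|egrep 'pos|contact'
python3 -m handwheel '[0,0,-0.002,0,255,0,0,0,0,255]'|egrep 'pos|contact';python3 o.py
```

```text
position: [0.6077, -0.0853, 0.1146]
contact_force: [0.3, 0.3, -3.6]
position: [0.6077, -0.0855, 0.1127]
contact_force: [0.5, -0.6, -1.3]
position: [0.6077, -0.0856, 0.1107]
contact_force: [-2.2, -0.5, 2.6]
e7 [-0.37 -0.43  0.02] T [-0.064  0.314  0.005] [ 0.314  0.063 -0.005] 61.9 45.9
```

```bash
python3 -m handwheel '[0,0,-0.0015,0,255,0,0,-0.0015,0,255,0,0,0,0,255]'|egrep 'pos|contact'
python3 -m handwheel '[0,0,0,-5,255,0,0,0,-5,255,0,0,0,-5,255]'|egrep 'pos|contact';python3 o.py
```

```text
position: [0.6077, -0.0856, 0.1077]
contact_force: [-4.0, -1.1, 3.3]
position: [0.6086, -0.0852, 0.1082]
contact_force: [-0.8, -0.7, 4.0]
e7 [0.57 0.02 2.58] T [ 0.042 -0.236  0.289] [-0.24   0.01  -0.289] 62.1 33.4
```

It turns freely beneath the flange. Completing the quarter turn.

```bash
python3 -m handwheel '[0,0,0,-7,255,0,0,0,-7,255,0,0,0,-7,255,0,0,0,-7,255,0,0,0,-7,255,0,0,0,-7,255,0,0,0,-7,255,0,0,0,-7,255,0,0,0,-7,255]'|egrep 'pos|contact';python3 o.py
python3 -m handwheel '[0,0,0,-5,255,0,0,0,-5,255,0,0,0,0,255]';python3 o.py
```

```text
position: [0.6086, -0.0852, 0.1082]
contact_force: [-0.0, 0.0, 3.5]
e7 [ 0.75 -0.28  3.6 ] T [-0.251 -0.192  0.303] [-0.315  0.015 -0.303] 62.1 -18.1
t: 69.97
position: [0.6085, -0.0852, 0.1079]
ee_rot: [[0.908, 0.42, 0.001], [0.42, -0.908, -0.001], [0.0, 0.001, -1.0]]
contact_force: [2.2, 1.9, 4.1]
gripper_width: 0.19
grasp_force: 62.1
e7 [-0.16  0.67 -2.56] T [ 0.201 -0.478 -0.127] [-0.018  0.518  0.127] 62.1 -26.2
```

```bash
python3 -m handwheel '[0,0,0,-2,255,0,0,0,-2,255,0,0,0,0,255]'|egrep 'ee|contact';python3 o.py
python3 -m handwheel '[0,0,0.002,0,255,0,0,0,0,200,0,0,0,0,100,0,0,0,0,0,0,0,0,0,0,0,0,0,0,0,0,0,0.03,0,0,0,0,0.04,0,0,0,0,0.04,0,0,0,0,0.04,0,0,0,0,0,0,0,0,0,0,0,0]'
python3 cmp.py 12; python3 - <<'E'
from h import *
snap('wrist','w12');st()
from lidfit import fit
fit('w12')
E
```

```text
ee_rot: [[0.933, 0.361, 0.001], [0.361, -0.933, -0.001], [0.001, 0.001, -1.0]]
contact_force: [1.5, -1.8, 3.3]
e7 [-0.84  1.34 -1.73] T [-0.565 -0.468  0.613] [-0.695  0.234 -0.613] 62.2 -29.2
t: 71.22
position: [0.6086, -0.0854, 0.2617]
ee_rot: [[0.933, 0.359, 0.003], [0.359, -0.933, 0.001], [0.003, 0.0, -1.0]]
contact_force: [-1.3, -0.3, -1.4]
gripper_width: 1.001
grasp_force: 0.0
side score 0.97 shift px [0.25 0.5 ] px per mm xyz [[-0.32, -0.11, -0.02], [-0.06, 0.22, -0.24]]
scene score 0.94 shift px [0.25 0.5 ] px per mm xyz [[-0.19, 0.31, -0.01], [0.21, 0.11, -0.28]]
71.3667 [ 0.6073 -0.085   0.2587] [[0.933, 0.359, -0.002], [0.359, -0.933, 0.0], [-0.001, -0.001, -1.0]] [ 0.1  0.4 -0.8] 0.9976961298269696 0.0 [-46.9  32.7  72.   99.5 -32.6  72.4 -36. ]
w12 brim [ 0.6073 -0.087   0.087 ] 0.0017197778411054548
  handle [ 0.6105 -0.0854  0.143 ] 0.0751 21.08 ((257.5, 180.0), (80.0, 19.0), 90.0)
```

```bash
python3 -c "
from rig import *
print(sign_off())"
```

```text
the job is handed in; nothing more can be done
None
```

I handed the job in at about 71 s of the 210 s allowed: the three bottles are capped and standing in the canister and, by my measurements, the lid is locked back on, though `sign_off()` gave no verdict.

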